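# Show a skate wheel's open bearing to the inspection camera

### The arm

A 6-joint arm with a two-finger parallel gripper is mounted at the origin on the work surface. World frame = base frame: x ahead of the robot, y to its left, z up, the work surface at z = 0. Lengths are in mm, angles in degrees, forces in N, time in s.
With the tool pointing down it reaches from about 425 to 1125 mm from the base axis. Payload 14.9 kg.
Tool frame: the origin (TCP) lies at the very end of the fingers, on their centre line; the grasp point (between the pads) lies grasp_offset behind it (grasp_offset is the distance from the TCP to the grasp point, in mm); x points along the fingers, z is the direction in which the jaws open and shut, and the axes are right-handed (so a half turn about x gives the same grasp; the last joint's range is limited). The gripper opens to 91 mm and grips with 3 to 60 N. Pads are 32 mm wide; open, the fingers measure 118 mm over their backs; the gripper's body (76 mm by 178 mm) begins 60 mm behind the grasp point.
Start: joints at [74.124, 21.709, 99.362, -0, 58.929, -1.908], TCP at [168.981, 679.311, 213.932] pointing down, gripper open.
Joint ranges: [-158.91, 158.91], [-42.39, 125.64], [0.06, 152.35], [-60.88, 240.88], [17.5, 164.5], [-176.32, 176.32]. Speed limits (degrees/s): [108.29, 108.29, 136.94, 180, 180, 180].

### API

Orientations are given as [roll, pitch, yaw] about the fixed x, y, z axes, in that order (R = Rz(yaw) Ry(pitch) Rx(roll)).
In Python, from station import get_obs, grab_frame, get_calibration, job_done, grasp_offset gives the robot as it stands. The module is installed in compiled form; this text tells all that it offers.
- The arm moves only by the tool arm_command, never from a script. Its argument "increments" is a list of rows, each an object of numbers: "x", "y", "z": the shift along the tool's x, y, z in cm; "spin": the turn about the tool's x in rad; "gripper": the opening, from 0 (shut) to 1 (fully open). In form: [{"x": .., "y": .., "z": .., "spin": .., "gripper": ..}, ...]. A call has 1 to 20 rows; each row shifts and turns the commanded pose from where the row before left it, along the tool's axes as they then stand; what a row does not reach is not made up. A row lasts 1/10 s, in which the tool goes at most 50 mm and 8.59 degrees, less where a joint would pass 70% of its speed; a pose out of reach is approached as far as the arm can. A call is refused whole if a number of a shift passes 5 or a number of a turn 0.15, either way. A call with a gripper value outside its range is refused whole. The fingers move at their own pace and stop on an object; the grip force is fixed at half the most. Time passes only in rows, so rows that do not move let the fingers close. It gives the time, the measured TCP pose, the force and the opening at its end, in the units of the state.
- get_obs(): the state, without advancing time (a new reading comes with each control period).
- grab_frame(name): name is "scene" or "top" or "wrist"; returns the picture (420x560x3 uint8, blue, green, red); there is no depth.
- get_calibration(name): a dict with "fx", "fy", "cx", "cy" (pixels), "world_from_camera" (4x4, takes a point from camera to world coordinates). Camera axes: x right, y up, looking along -z (the intrinsics and any distortion apply to the point x, -y, -z); pixel columns grow to the right and rows downward; lengths in mm; the calibration is good to about 2 mm. A picture is of the moment at which its call begins: read the wrist's pose just before it. get_calibration takes no time and is no camera call; for the wrist camera it gives the pose at the moment of the call.
- job_done(): hands the job in, once; it reports no verdict.
The state is a dict: "t": time; "qpos": joint angles; "dq": joint speeds; "joint_torque": joint torques, N m; "ee_pos": TCP position; "tcp_rot": TCP orientation; "force": force on the tool from outside, world axes, zero at the start; "wrist_torque": the same for the moment, N m; "grip_width": finger opening in mm.
Only numpy, scipy, OpenCV 4.12 (cv2) and the standard library are available. Lean on these libraries where they do the work, as an engineer would, in place of code of your own. Each camera call takes 0.05 s, during which the arm holds its last target.

### The job

Take the clip lamp off the plywood caddy and clip it near the middle of the acrylic box's front top edge, light outwards, so that it lights the space in front of the inspection camera. Then slide the free wheel (its nut is off) off the axle of the truck in the vise and hold it up to the camera: the open bearing that faced outwards now faces the lens squarely, centred on it, with the wheel's face 7 cm from the lens. Finish while still holding the wheel there, and do not knock the camera or shift the other things on the mat.

Things in the scene. Friction and masses are not known exactly. Their poses are not given: they have to be found in the camera images.
- lamp_mid (a point): Clip lamp: sprung clip like a big clothes peg with orange tails, 75 mm tall, 70 g, parked upright on the caddy's near wall (6 mm thick, top 90 mm above the mat). Point: middle of the hinge pin; z up, y along pin and edge, x across the jaws. Jaws reach down to z = -30 mm; parked, the edge's top is at z = -14 mm (it can go in to -6). LED housing: on the -x jaw, x to -20, y +-23, z -27 to -1 mm.
- lamp_tails (a point): Where to squeeze the lamp: midway between its two flat tails, 28 mm above the hinge pin, same axes. Tails rise from 26 mm below to 16 mm above here, 28 mm wide along y, splayed 0.25 rad each: 33 mm over their outer faces here, 40 at the top. Squeezed along x (8 N is enough) to about 19 mm they become parallel and the jaws open to 13 mm where the edge's top sits, 21 mm at the tips.
- led (a point): Centre of the lamp's yellow LED panel, which faces the lamp's -x.
- lamp_jaw (a joint): Opening angle of the clip's jaws (rad): 0 when closed on a 6 mm edge, 0.5 when squeezed fully open, -0.18 when empty and shut. A spring closes it.
- box_edge (a point): Middle of the front top edge of the clear acrylic box (110 deep, 170 wide along y, 95 mm high, open on top, fixed), on top of the edge. The edge is a straight aluminium strip along this frame's y, 6 mm thick in x, centred on this point. -x is outside, towards the space before the camera; +x is inside the box; z up.
- truck: Aluminium skateboard truck held in a grey machine vise (fixed). Origin on the mat under the middle of the axle; z up, y along the level axle, 98 mm above the mat. The free wheel sits on the +y end; the other wheel, at -y, is nutted and fixed. The hanger with its washer ends at y = 65.5 mm, beside the free wheel.
- axle_end (a point): Tip of the 8 mm axle at the free wheel's end, axes as the truck's: y points out along the axle.
- wheel_mid (a point): Centre of the free cream-coloured skate wheel, 52 mm diameter, 32 mm wide, about 85 g; it slides freely on the axle (1.2 mm play all round). y is its axis of rotation, towards the outer face with the open bearing (balls showing); at the start y points outwards along the axle and z is up. It is clear of the axle after sliding 37 mm outwards.
- wheel_face (a point): Centre of the wheel's outer face, 16 mm from the wheel's centre along its +y.
- lens (a point): Centre of the front glass of the inspection camera (blue body, black lens of 36 mm diameter, on a fixed stand 196 mm high), 150 mm above the mat. The camera looks level along this frame's -x; z is up.
- caddy: Plywood tool caddy, open box 130 x 100 x 90 mm, walls 6 mm, fixed. Origin under its centre; its near wall, on which the lamp starts, is at x = -62 mm of this frame, with -x outwards.
- bowl_mid (a point): Bystander: steel magnetic parts bowl, 116 mm across, 30 mm high, its centre.
- hex_key: Bystander: chrome hex key lying flat, 90 x 30 x 6 mm.
- shield: Bystander: small black plastic bearing shield, a ring of 20 mm lying flat.
- bearing: Bystander: spare bearing, 22 mm across, 7 mm high, lying flat.
- spare_wheel: Bystander: spare cream-coloured wheel lying flat, 52 mm across, 32 mm high.
- oil_bottle: Bystander: green oil bottle with a black cap, 44 mm across, 115 mm high.
Mind the look-alikes: they are no part of the job. Leave any pink or red look-alike of the part that bears wheel_mid alone. Leave any yellow look-alike of the truck alone.

How it is judged (in metres and radians):
On the way, in this order (a step that is already met when the one before it is completed fails the run):
1. the lamp is clipped on the acrylic box's front edge, light outwards, and let go (x of lamp_mid in the frame of box_edge between -0.008 and 0.008 m and y of lamp_mid in the frame of box_edge between -0.035 and 0.035 m and z of lamp_mid in the frame of box_edge between 0.002 and 0.024 m and x of led in the frame of box_edge below -0.01 m and angle between lamp_mid's own z axis and vertical below 0.3 rad and angle between the x axis of lamp_mid and the x axis of box_edge, either way round below 0.3 rad and value of joint lamp_jaw between -0.1 and 0.12 rad and contact force between lamp and acrylic_box above 1 N and contact force between the fingers and lamp below 0.1 N), for 0.3 s.
2. the wheel is off the axle (y of wheel_mid in the frame of axle_end above 0.0165 m), for 0.1 s.
At the end, for the whole second after the job is handed in: Wheel held by the fingers alone: open-bearing face to the lens, 70 mm from it (+-15), centred within 12 mm sideways and in height, square within 0.15 rad. Lamp let go, upright on the box's front edge (0.3 rad), LED outwards, within 35 mm of its middle, 6 mm or more of edge in the jaws (x of lamp_mid in the frame of box_edge between -0.008 and 0.008 m and y of lamp_mid in the frame of box_edge between -0.035 and 0.035 m and z of lamp_mid in the frame of box_edge between 0.002 and 0.024 m and x of led in the frame of box_edge below -0.01 m and angle between lamp_mid's own z axis and vertical below 0.3 rad and angle between the x axis of lamp_mid and the x axis of box_edge, either way round below 0.3 rad and value of joint lamp_jaw between -0.1 and 0.12 rad and contact force between lamp and acrylic_box above 1 N and x of wheel_face in the frame of lens between -0.085 and -0.055 m and x of wheel_mid in the frame of lens below -0.07 m and y of wheel_face in the frame of lens between -0.012 and 0.012 m and z of wheel_face in the frame of lens between -0.012 and 0.012 m and angle between the y axis of wheel_mid and the x axis of lens, either way round below 0.15 rad and contact force between the fingers and wheel above 3 N and contact force between wheel and camera below 0.2 N and contact force between wheel and acrylic_box below 0.2 N and contact force between each of wheel, the fingers and lamp below 0.2 N); the arm keeps its last pose, push and grip.
It fails at once if the inspection camera is knocked (more than 10 N) (contact force between anything else and camera above 10 N).
It fails at once if one of the other things on the mat is shifted more than 20 mm (distance of any of bowl_mid, hex_key, shield, bearing, spare_wheel, oil_bottle from where it was at the start of the episode above 0.02 m).
It also fails if it takes over 64 s, if anything falls off the work surface, if the arm or the gripper's body presses on something with over 40 N, if the wrist force passes 120 N, or if a joint passes its speed limit or range.

## Working session

There is one attempt and no reset: what is moved stays moved. The work goes in short steps, Python scripts to look and compute and a tool call to move; the robot and the scene stay as the last step left them, time stands still between calls to the robot, and variables do not carry over. Pictures are saved under pics/ and viewed, and the job is handed in when it is done.

Besides the shell and the picture viewer there is one more tool, called after "Request:" by a JSON object that holds its "op" and its "data", one argument or row to a line. arm_command: Moves the arm, as the interface text tells. Its arguments: {"type":"object","properties":{"increments":{"type":"array","items":{"type":"object","properties":{"x":{"type":"number"},"y":{"type":"number"},"z":{"type":"number"},"spin":{"type":"number"},"gripper":{"type":"number"}}}}},"required":["increments"]}

```bash
mkdir -p pics; python3 - <<'E'
from station import *
import cv2
o=get_obs();print(o); print(grasp_offset)
for n in ["scene","top","wrist"]:
    c=get_calibration(n);print(n,c)
    cv2.imwrite(f"pics/{n}0.png",grab_frame(n))
E
```

```text
{'t': 0.0, 'qpos': array([ 7.41225074e+01,  2.17403018e+01,  9.93945430e+01,  1.41039693e-04,
        5.89292072e+01, -1.90878453e+00]), 'dq': array([-0.03615646,  0.09015452,  0.05591941, -0.04791266,  0.07200493,
        0.02468181]), 'joint_torque': array([ 3.19647561e-04, -7.63736987e+01, -4.34372020e+01,  6.51695556e-02,
        4.24850592e-02, -8.67432982e-05]), 'ee_pos': array([168.8819194 , 678.91840623, 213.27566692]), 'tcp_rot': array([ 177.98322618,   89.93594788, -105.98555477]), 'force': array([ 0.36876984, -0.11540838, -0.2565567 ]), 'wrist_torque': array([-0.05615313,  0.00527846,  0.01706142]), 'grip_width': 91.38831913723119}
18.8
scene {'fx': 479.2039498705495, 'fy': 479.2039498705495, 'cx': 291.5802816647008, 'cy': 213.37356579955278, 'world_from_camera': array([[ 3.96646214e-02, -8.18695112e-01,  5.72856904e-01,
         1.13179355e+03],
       [ 9.99173393e-01,  3.76052056e-02, -1.54395213e-02,
        -9.03699674e+01],
       [-8.90214101e-03,  5.72995779e-01,  8.19509969e-01,
         9.94648464e+02],
       [ 0.00000000e+00,  0.00000000e+00,  0.00000000e+00,
 
[... 263 characters left out ...]
5.92736690e-03,  2.85797677e-02,
        -5.84351845e+01],
       [ 2.90635982e-02,  1.11833841e-01,  9.93301817e-01,
         1.12927051e+03],
       [ 0.00000000e+00,  0.00000000e+00,  0.00000000e+00,
         1.00000000e+00]])}
wrist {'fx': 345.3524508430601, 'fy': 345.3524508430601, 'cx': 286.2048215851092, 'cy': 200.2972616627949, 'world_from_camera': array([[ 2.40768030e-01, -9.38663995e-01, -2.46861623e-01,
         9.97098027e+01],
       [ 9.70581799e-01,  2.32505469e-01,  6.25474096e-02,
         6.96230359e+02],
       [-1.31432398e-03, -2.54658815e-01,  9.67030072e-01,
         3.85134096e+02],
       [ 0.00000000e+00,  0.00000000e+00,  0.00000000e+00,
         1.00000000e+00]])}
```

View pics/scene0.png

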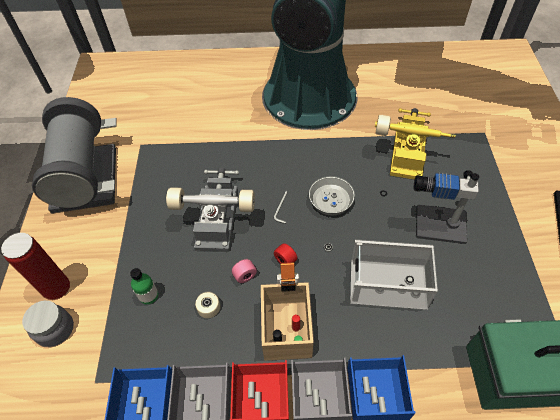

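View pics/top0.png

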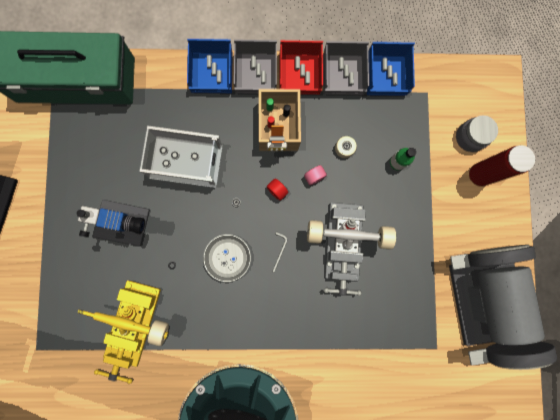

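View pics/wrist0.png

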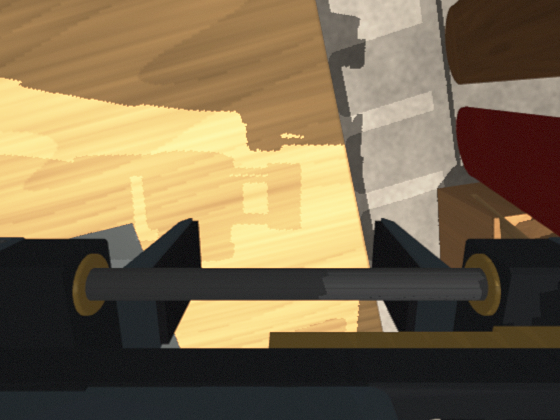

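```bash
python3 - <<'E'
import cv2
s=cv2.imread("pics/scene0.png");t=cv2.imread("pics/top0.png")
def crop(im,x0,y0,x1,y1,k,n):
    cv2.imwrite(n,cv2.resize(im[y0:y1,x0:x1],None,fx=k,fy=k,interpolation=cv2.INTER_CUBIC))
crop(s,155,165,285,255,6,"pics/s_truck.png")
crop(s,340,160,490,270,5,"pics/s_cam.png")
crop(s,230,230,330,360,4.5,"pics/s_caddy.png")
crop(s,340,230,450,315,7,"pics/s_box.png")
crop(t,295,195,405,300,5.5,"pics/t_truck.png")
crop(t,70,110,230,260,4,"pics/t_cam.png")
crop(t,250,80,310,200,5,"pics/t_caddy.png")
E
```

```text
(no output)
```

View pics/s_truck.png

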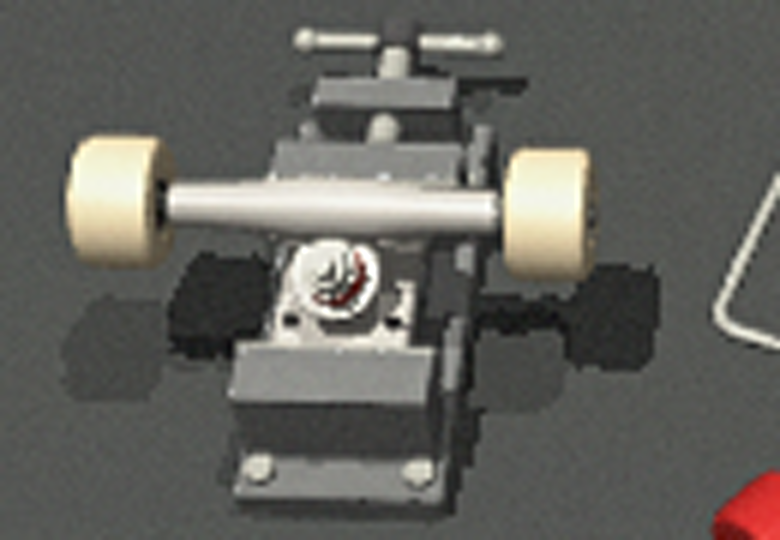

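View pics/s_cam.png

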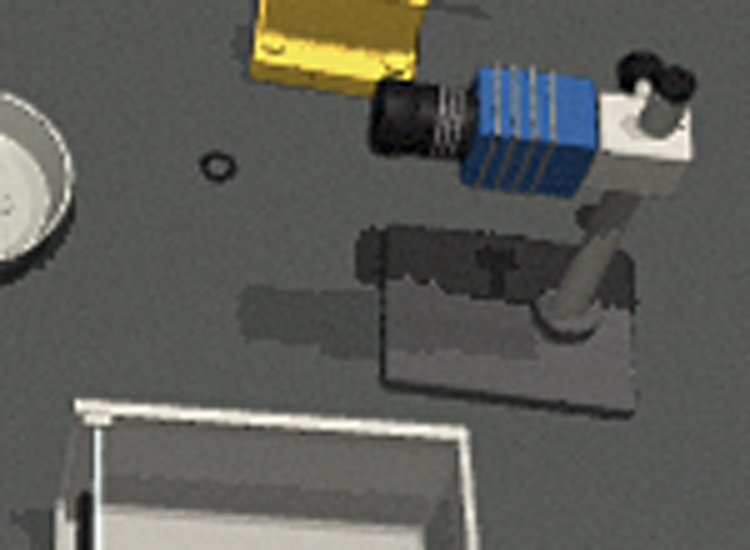

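View pics/s_caddy.png

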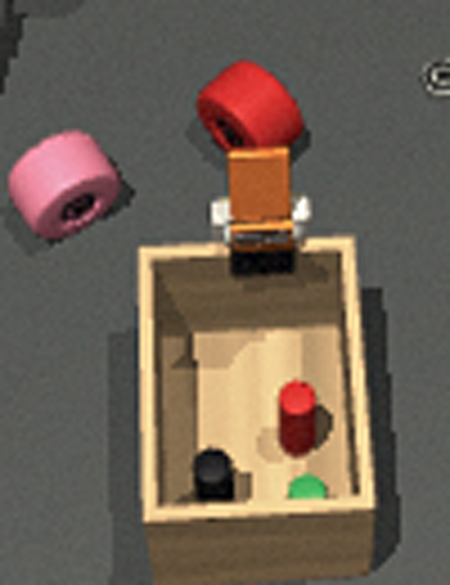

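View pics/s_box.png

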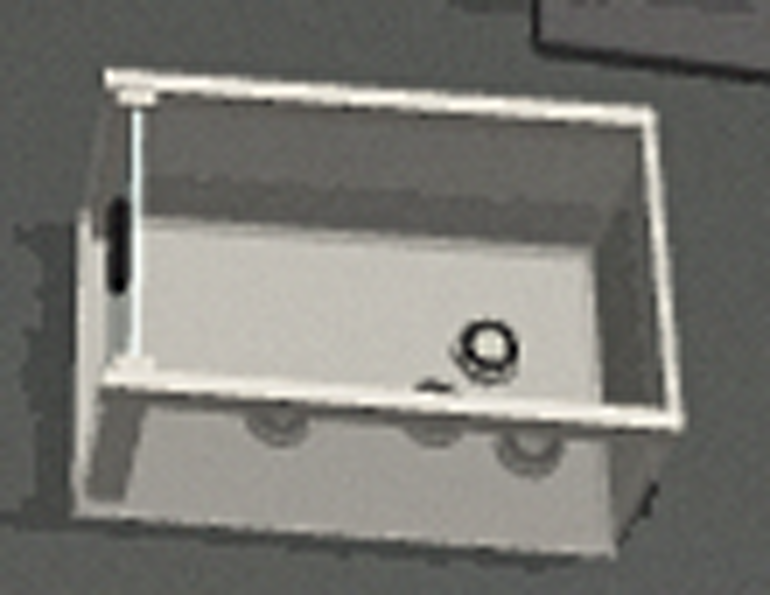

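View pics/t_truck.png

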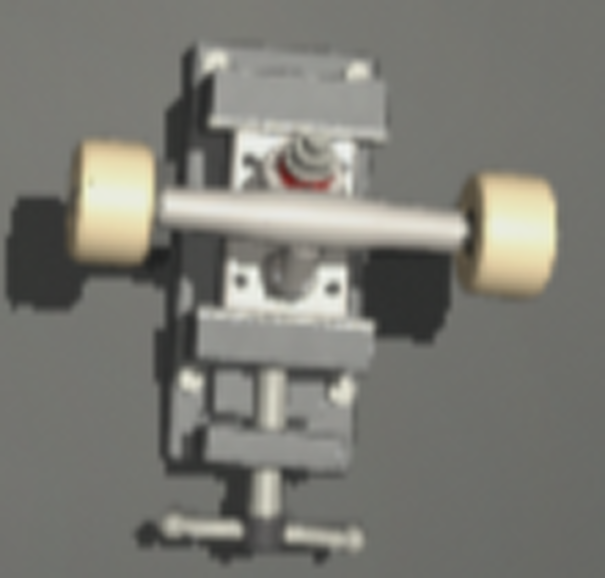

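View pics/t_cam.png

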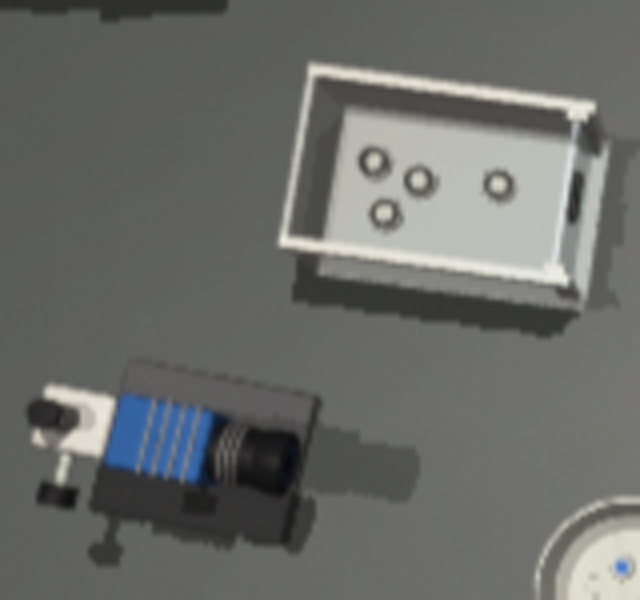

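View pics/t_caddy.png

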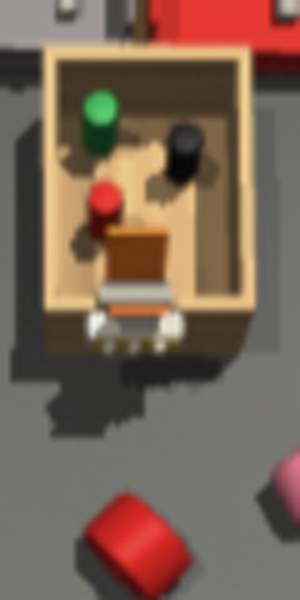

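```bash
cat > h.py <<'E'
import numpy as np, cv2
from station import *
def P(c):
    W=c["world_from_camera"];R=W[:3,:3]@np.diag([1,-1,-1]);t=W[:3,3]
    if abs(t).max()<20: t=t*1000
    K=np.array([[c["fx"],0,c["cx"]],[0,c["fy"],c["cy"]],[0,0,1]])
    return K,R,t
def ray(c,p):
    K,R,t=P(c); d=R@np.linalg.solve(K,[p[0],p[1],1]); return t,d/np.linalg.norm(d)
def tri(obs):
    A=np.zeros((3,3));b=np.zeros(3)
    rs=[ray(c,p) for c,p in obs]
    for o,d in rs:
        M=np.eye(3)-np.outer(d,d);A+=M;b+=M@o
    X=np.linalg.solve(A,b)
    return X,[np.linalg.norm((np.eye(3)-np.outer(d,d))@(X-o)) for o,d in rs]
def atz(c,p,z):
    o,d=ray(c,p);return o+d*(z-o[2])/d[2]
def proj(c,X):
    K,R,t=P(c);q=K@(R.T@(np.asarray(X,float)-t));return q[:2]/q[2]
def uc(p,off,k): return (np.array(p)+.5)/k-.5+np.array(off)
np.set_printoptions(precision=1,suppress=True)
E
python3 - <<'E'
from h import *
S=get_calibration("scene");T=get_calibration("top")
st=lambda p:uc(p,(155,165),6); tt=lambda p:uc(p,(295,195),5.5)
sc=lambda p:uc(p,(340,160),5); tc=lambda p:uc(p,(70,110),4)
sb=lambda p:uc(p,(340,230),7)
sl=lambda p:uc(p,(230,230),4.5); tl=lambda p:uc(p,(250,80),5)
def go(n,a,b,z=None):
    X,r=tri([(S,a),(T,b)]);print(n,X,np.array(r), *( [atz(S,a,z),atz(T,b,z)] if z else []))
go("wheel+y",st((550,213)),tt((113,202)),98)
go("wheel-y",st((120,200)),tt((508,237)),98)
go("hanger+ end",st((497,209)),tt((163,207)))
go("hanger- end",st((172,201)),tt((465,228)))
go("lens",sc((376,118)),tc((294,462)),150)
go("edge L",sb((107,78)),tc((564,277)),95)
go("edge R",sb((652,113)),tc((283,241)),95)
go("back R",sb((680,418)),tc((313,70)),95)
go("tail top mid",sl((260,152)),tl((137,235)),148)
go("cad near +",sl((350,242)),tl((45,304)),90)
go("cad near -",sl((145,250)),tl((250,304)),90)
go("cad far +",sl((370,507)),tl((48,50)),90)
go("cad far -",sl((150,515)),tl((248,50)),90)
E
```

```text
wheel+y [ 463.5 -177.5   99.5] [0.1 0.1] [ 462.4 -177.5   98. ] [ 463.6 -177.7   98. ]
wheel-y [ 449.5 -344.7   99.5] [0.3 0.3] [ 448.3 -345.5   98. ] [ 449.6 -344.8   98. ]
hanger+ end [ 461.4 -198.2  100.6] [0.3 0.3]
hanger- end [ 453.  -324.7  102.5] [0.7 0.7]
lens [472.2 204.  150.8] [0.6 0.6] [471.5 205.  150. ] [472.2 203.6 150. ]
edge L [584.5  63.8  98.1] [1.6 1.6] [582.6  62.7  95. ] [585.2  65.8  95. ]
edge R [604.7 229.1  97.8] [0.6 0.6] [603.  230.7  95. ] [605.2 229.3  95. ]
back R [707.5 216.   96.1] [0.8 0.8] [706.9 217.2  95. ] [707.7 215.5  95. ]
tail top mid [684.4 -87.  188. ] [0.8 0.8] [662.1 -87.7 148. ] [696.5 -87.4 148. ]
cad near + [679.5 -46.4  90.4] [1. 1.] [679.3 -47.4  90. ] [679.7 -45.4  90. ]
cad near - [ 680.2 -142.7   92. ] [0.2 0.2] [ 679.2 -142.6   90. ] [ 680.7 -143.    90. ]
cad far + [805.4 -46.   88.9] [0.1 0.1] [805.8 -46.2  90. ] [805.  -45.9  90. ]
cad far - [ 805.8 -141.6   91.4] [0.7 0.7] [ 805.3 -140.9   90. ] [ 806.3 -142.5   90. ]
```

```bash
cat >> h.py <<'E'
from scipy.spatial.transform import Rotation as Ro
def tool():
    o=get_obs();R=Ro.from_euler('xyz',o["tcp_rot"],degrees=True).as_matrix();return o,R
def plan(target,zdir=None,spin=None):
    """world target TCP; zdir= desired jaw dir (xy) -> spin first then shift in the new frame"""
    o,R=tool()
    if zdir is not None:
        zd=np.array([zdir[0],zdir[1],0.]);zd/=np.linalg.norm(zd)
        best=None
        for s in(1,-1):
            l=R.T@(s*zd); a=np.arctan2(-l[1],l[2]); # Rx(a) z = (0,-sin,cos)
            if best is None or abs(a)<abs(best): best=a
        spin=best
    spin=spin or 0
    R2=R@Ro.from_euler('x',spin).as_matrix()
    d=R2.T@(np.asarray(target,float)-o["ee_pos"])/10
    print("t %.2f at"%o["t"],o["ee_pos"],"J6 %.0f"%o["qpos"][5],"grip %.1f"%o["grip_width"],"SPIN rad %.3f"%spin,"then SHIFT cm",np.round(d,2),"| jaw z",np.round(R[:,2],3),"toolx",np.round(R[:,0],3))
    return spin,d,R2
E
python3 - <<'E'
from h import *
plan((622,-87,260),(1,0))
c=get_calibration("wrist");o,R=tool();W=c["world_from_camera"]
print(R); print("cam in tool",R.T@(W[:3,3]-o["ee_pos"]),"\n",np.round(R.T@W[:3,:3],3))
S=get_calibration("scene");T=get_calibration("top")
tc=lambda p:uc(p,(70,110),4)
for z,a,b in((170,(125,395),(215,408)),(170,(107,465),(190,480)),(8,(135,360),(320,398)),(8,(92,510),(292,543))):
    A=atz(T,tc(a),z);B=atz(T,tc(b),z);d=A-B;print(z,A,B,np.degrees(np.arctan2(d[0],d[1])))
E
```

```text
t 0.15 at [168.9 679.  213.5] J6 -2 grip 91.3 SPIN rad 1.327 then SHIFT cm [ -4.6 -76.6  45.3] | jaw z [ 0.2  1.  -0. ] toolx [-0. -0. -1.]
[[-0.  -1.   0.2]
 [-0.   0.2  1. ]
 [-1.  -0.  -0. ]]
cam in tool [-171.7   71.3   -0.1] 
 [[ 0.   0.3 -1. ]
 [ 0.   1.   0.3]
 [ 1.  -0.   0. ]]
170 [506.2 289.  170. ] [499.5 241.1 170. ] 7.970809925049652
170 [468.7 296.7 170. ] [460.9 252.7 170. ] 10.022589982069212
8 [546.  342.5   8. ] [522.8 226.9   8. ] 11.360151416293037
8 [452.2 364.6   8. ] [432.3 241.    8. ] 9.16518814617811
```

Request:
{"op": "arm_command", "data": {
  "increments": [
    {"x": -0.5,"spin": 0.133},
    {"x": -0.5,"spin": 0.133},
    {"x": -0.5,"spin": 0.133},
    {"x": -0.5,"spin": 0.133},
    {"x": -0.5,"spin": 0.133},
    {"x": -0.5,"spin": 0.133},
    {"x": -0.5,"spin": 0.133},
    {"x": -0.5,"spin": 0.133},
    {"x": -0.5,"spin": 0.133},
    {"x": -0.5,"spin": 0.133}
  ]
}}

```text
schema error: expected keys x, y, z, spin, gripper
```

Request:
{"op": "arm_command", "data": {
  "increments": [
    {"y": -3.8,"z": 2.4},
    {"y": -3.8,"z": 2.4},
    {"y": -3.8,"z": 2.4},
    {"y": -3.8,"z": 2.4},
    {"y": -3.8,"z": 2.4},
    {"y": -3.8,"z": 2.4},
    {"y": -3.8,"z": 2.4},
    {"y": -3.8,"z": 2.4},
    {"y": -3.8,"z": 2.4},
    {"y": -3.8,"z": 2.4},
    {"y": -3.8,"z": 2.4},
    {"y": -3.8,"z": 2.4},
    {"y": -3.8,"z": 2.4},
    {"y": -3.8,"z": 2.4},
    {"y": -3.8,"z": 2.4},
    {"y": -3.8,"z": 2.4},
    {"y": -1,"z": 0},
    {}
  ]
}}

```text
schema error: expected keys x, y, z, spin, gripper
```

```bash
python3 - <<'E'
from h import *
import pickle
c=get_calibration("wrist");im=grab_frame("wrist");cv2.imwrite("pics/w1.png",im);pickle.dump(c,open("w1.pkl","wb"))
plan((681,-87,230),(1,0))
print(get_obs()["qpos"])
for p in((594,147,95),(584,64,95),(604,230,95),(472,204,150)):print(proj(c,p))
E
```

```text
t 0.20 at [168.9 679.1 213.6] J6 -2 grip 91.5 SPIN rad 1.327 then SHIFT cm [ -1.6 -76.6  51.2] | jaw z [ 0.2  1.  -0. ] toolx [-0. -0. -1.]
[74.1 21.7 99.4 -0.  58.9 -1.9]
[-40.8 609.5]
[-104.   614.8]
[ 23.1 604.2]
[-96.4 598.8]
```

View pics/w1.png

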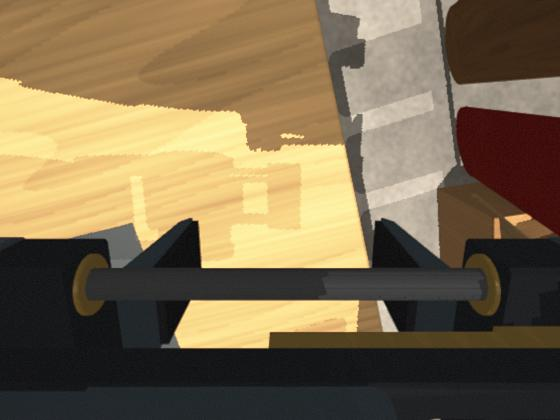

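The calls were refused because every row needs all five keys, so nothing moved. I'll resend them in full.

Request:
{"op": "arm_command", "data": {
  "increments": [
    {"x": -0.5,"y": 0,"z": 0,"spin": 0.133,"gripper": 1},
    {"x": -0.5,"y": 0,"z": 0,"spin": 0.133,"gripper": 1},
    {"x": -0.5,"y": 0,"z": 0,"spin": 0.133,"gripper": 1},
    {"x": -0.5,"y": 0,"z": 0,"spin": 0.133,"gripper": 1},
    {"x": -0.5,"y": 0,"z": 0,"spin": 0.133,"gripper": 1},
    {"x": -0.5,"y": 0,"z": 0,"spin": 0.133,"gripper": 1},
    {"x": -0.5,"y": 0,"z": 0,"spin": 0.133,"gripper": 1},
    {"x": -0.5,"y": 0,"z": 0,"spin": 0.133,"gripper": 1},
    {"x": -0.5,"y": 0,"z": 0,"spin": 0.133,"gripper": 1},
    {"x": -0.5,"y": 0,"z": 0,"spin": 0.133,"gripper": 1}
  ]
}}

```text
t: 1.2
ee_pos: [168.9, 679.2, 264.0]
tcp_rot: [-105.0, 90.0, -105.5]
force: [-0.5, 0.6, 0.1]
grip_width: 91.4
```

Request:
{"op": "arm_command", "data": {
  "increments": [
    {"x": 0,"y": -3.8,"z": 2.4,"spin": 0,"gripper": 1},
    {"x": 0,"y": -3.8,"z": 2.4,"spin": 0,"gripper": 1},
    {"x": 0,"y": -3.8,"z": 2.4,"spin": 0,"gripper": 1},
    {"x": 0,"y": -3.8,"z": 2.4,"spin": 0,"gripper": 1},
    {"x": 0,"y": -3.8,"z": 2.4,"spin": 0,"gripper": 1},
    {"x": 0,"y": -3.8,"z": 2.4,"spin": 0,"gripper": 1},
    {"x": 0,"y": -3.8,"z": 2.4,"spin": 0,"gripper": 1},
    {"x": 0,"y": -3.8,"z": 2.4,"spin": 0,"gripper": 1},
    {"x": 0,"y": -3.8,"z": 2.4,"spin": 0,"gripper": 1},
    {"x": 0,"y": -3.8,"z": 2.4,"spin": 0,"gripper": 1},
    {"x": 0,"y": -3.8,"z": 2.4,"spin": 0,"gripper": 1},
    {"x": 0,"y": -3.8,"z": 2.4,"spin": 0,"gripper": 1},
    {"x": 0,"y": -3.8,"z": 2.4,"spin": 0,"gripper": 1},
    {"x": 0,"y": -3.8,"z": 2.4,"spin": 0,"gripper": 1},
    {"x": 0,"y": -3.8,"z": 2.4,"spin": 0,"gripper": 1},
    {"x": 0,"y": -3.8,"z": 2.4,"spin": 0,"gripper": 1},
    {"x": 0,"y": -1,"z": 0,"spin": 0,"gripper": 1},
    {"x": 0,"y": 0,"z": 0,"spin": 0,"gripper": 1}
  ]
}}

```text
t: 3.0
ee_pos: [551.0, 59.0, 263.6]
tcp_rot: [-177.2, 90.0, -177.5]
force: [-0.3, 0.0, 0.5]
grip_width: 90.7
```

```bash
python3 - <<'E'
from h import *
import pickle
c=get_calibration("wrist");im=grab_frame("wrist");cv2.imwrite("pics/w1.png",im);pickle.dump(c,open("w1.pkl","wb"))
plan((681,-87,230),(1,0))
print(get_obs()["qpos"])
for p in((594,147,95),(584,64,95),(604,230,95),(472,204,150)):print(proj(c,p))
E
```

```text
t 3.05 at [550.7  60.1 263.7] J6 4 grip 91.1 SPIN rad -0.004 then SHIFT cm [  3.4 -14.7  13. ] | jaw z [ 1. -0. -0.] toolx [-0.  0. -1.]
[  3.8   5.1 114.5   0.   60.4   4. ]
[331.3  90.7]
[318.9 177.6]
[345.4  -8.3]
[178.9   7.6]
```

View pics/w1.png

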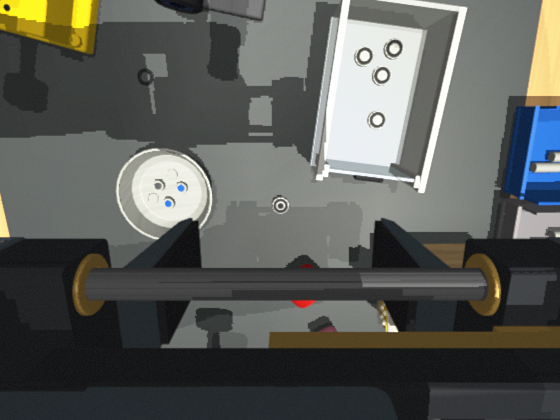

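```bash
python3 - <<'E'
from h import *
im=cv2.imread("pics/w1.png")
g=im.min(axis=2).astype(int)
for r in(20,40,60,91,120,150):print(r,g[r,312:356])
import pickle
c=pickle.load(open("w1.pkl","rb"))
for r in (20,91,150):
    print([proj(c,p) for p in((594,147,95),)], [atz(c,(x,r),95) for x in (320,330,340)])
cv2.imwrite("pics/w1c.png",cv2.resize(im[0:200,280:480],None,fx=3,fy=3,interpolation=cv2.INTER_CUBIC))
E
```

```text
20 [138 121  79  75  78  77  77  76  76  76  76  76  77  77  77  72  72  80
 136 200 189 175 173 174 166 150 125 169 250 255 253 253 253 254 252 225
 219 221 220 221 213 198 190 177]
40 [ 72  75  73  75  75  75  75  74  75  71  73  73  72  71  74 121 189 196
 174 173 173 174 165 136 168 250 255 254 253 253 253 251 238 235 234 236
 235 235 235 235 234 235 234 234]
60 [ 76  72  74  74  73  73  74  73  72  74  68  70  96 158 197 176 174 173
 174 171 148 170 253 255 254 254 254 254 252 238 235 235 235 235 235 235
 236 234 235 235 236 229 187 160]
91 [ 71  71  68  71  70  71  67  75 139 205 179 174 172 175 175 154 135 228
 255 254 254 254 254 253 243 235 236 236 236 235 236 235 236 236 236 235
 235 235 236 235 235 234 235 236]
120 [ 65  66  63  70 152 223 181 172 175 176 172 149 106 147 230 255 255 254
 254 250 236 235 236 235 236 236 235 235 236 236 236 236 236 235 237 236
 237 235 235 236 236 236 236 234]
150 [162 211 178 173 174 174 164 120 117 151 151 154 228 255 253 239 236 236
 236 237 235 236 235 237 235 235 236 236 236 236 235 236 236 236 236 235
 235 236 235 236 236 236 236 236]
[array([331.3,  90.7])] [array([582.2, 207.5,  95. ]), array([591.1, 207.5,  95. ]), array([600.1, 207.4,  95. ])]
[array([331.3,  90.7])] [array([583.4, 146.8,  95. ]), array([592.8, 146.8,  95. ]), array([602.2, 146.7,  95. ])]
[array([331.3,  90.7])] [array([584.5,  91.5,  95. ]), array([594.3,  91.5,  95. ]), array([604.1,  91.4,  95. ])]
```

View pics/w1c.png

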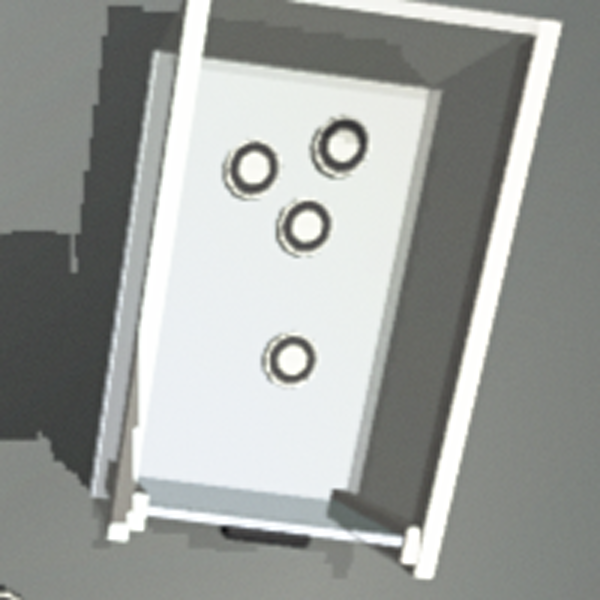

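Request:
{"op": "arm_command", "data": {
  "increments": [
    {"x": 0.8,"y": -2.45,"z": 2.17,"spin": 0,"gripper": 1},
    {"x": 0.8,"y": -2.45,"z": 2.17,"spin": 0,"gripper": 1},
    {"x": 0.8,"y": -2.45,"z": 2.17,"spin": 0,"gripper": 1},
    {"x": 0.8,"y": -2.45,"z": 2.17,"spin": 0,"gripper": 1},
    {"x": 0.8,"y": -2.45,"z": 2.17,"spin": 0,"gripper": 1},
    {"x": 0.8,"y": -2.45,"z": 2.17,"spin": 0,"gripper": 1},
    {"x": 0,"y": 0,"z": 0,"spin": 0,"gripper": 1},
    {"x": 0,"y": 0,"z": 0,"spin": 0,"gripper": 1}
  ]
}}

```text
t: 3.85
ee_pos: [680.6, -85.9, 215.5]
tcp_rot: [158.6, 89.9, 158.4]
force: [-0.1, -0.3, 0.0]
grip_width: 91.1
```

```bash
python3 - <<'E'
from h import *
c=get_calibration("wrist");im=grab_frame("wrist");cv2.imwrite("pics/w2.png",im)
im=grab_frame("scene");cv2.imwrite("pics/s2.png",cv2.resize(im[150:370,180:400],None,fx=2.7,fy=2.7))
plan((681,-87.5,113),(1,0))
print(proj(c,(681,-87.5,148)),proj(c,(681,-87.5,104)))
E
```

```text
t 3.95 at [680.4 -85.6 216.2] J6 -9 grip 91.1 SPIN rad -0.002 then SHIFT cm [10.3 -0.2  0.1] | jaw z [ 1. -0. -0.] toolx [-0.  0. -1.]
[286.4 213.6] [286.5 198.4]
```

View pics/w2.png

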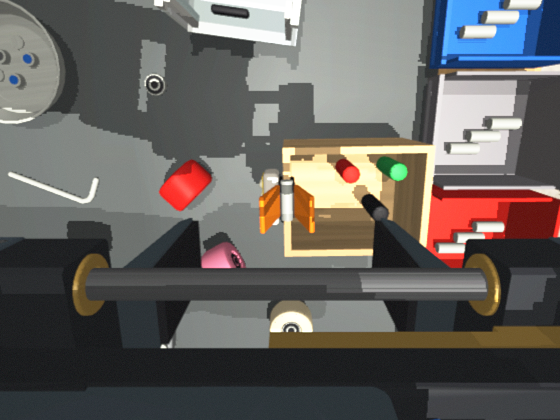

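View pics/s2.png

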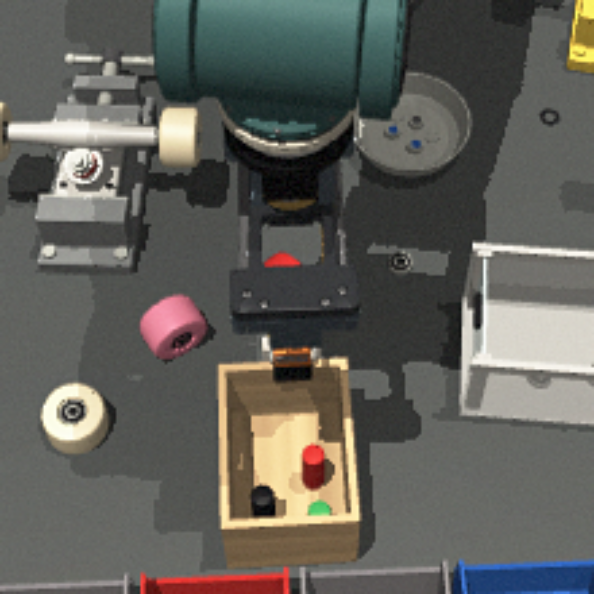

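Request:
{"op": "arm_command", "data": {
  "increments": [
    {"x": 2.0,"y": 0,"z": 0.1,"spin": 0,"gripper": 1},
    {"x": 2.0,"y": -0.2,"z": 0,"spin": 0,"gripper": 1},
    {"x": 2.0,"y": 0,"z": 0,"spin": 0,"gripper": 1},
    {"x": 2.0,"y": 0,"z": 0,"spin": 0,"gripper": 1},
    {"x": 1.6,"y": 0,"z": 0,"spin": 0,"gripper": 1},
    {"x": 0.7,"y": 0,"z": 0,"spin": 0,"gripper": 1},
    {"x": 0,"y": 0,"z": 0,"spin": 0,"gripper": 1},
    {"x": 0,"y": 0,"z": 0,"spin": 0,"gripper": 0.6},
    {"x": 0,"y": 0,"z": 0,"spin": 0,"gripper": 0.15},
    {"x": 0,"y": 0,"z": 0,"spin": 0,"gripper": 0.15},
    {"x": 0,"y": 0,"z": 0,"spin": 0,"gripper": 0.15},
    {"x": 0,"y": 0,"z": 0,"spin": 0,"gripper": 0.15},
    {"x": 0,"y": 0,"z": 0,"spin": 0,"gripper": 0.15},
    {"x": 0,"y": 0,"z": 0,"spin": 0,"gripper": 0.15}
  ]
}}

```text
t: 5.35
ee_pos: [681.8, -89.2, 112.9]
tcp_rot: [178.0, 90.0, 177.9]
force: [0.1, -0.4, -0.1]
grip_width: 38.0
```

```bash
python3 - <<'E'
from h import *
o=get_obs();print(o["ee_pos"],o["force"],o["grip_width"],o["t"])
im=grab_frame("scene");cv2.imwrite("pics/s3.png",cv2.resize(im[200:330,230:360],None,fx=4.5,fy=4.5))
im=grab_frame("wrist");cv2.imwrite("pics/w3.png",im)
E
```

```text
[681.8 -89.2 112.9] [ 0.1 -0.4 -0.1] 38.00280847301824 5.35
```

View pics/s3.png

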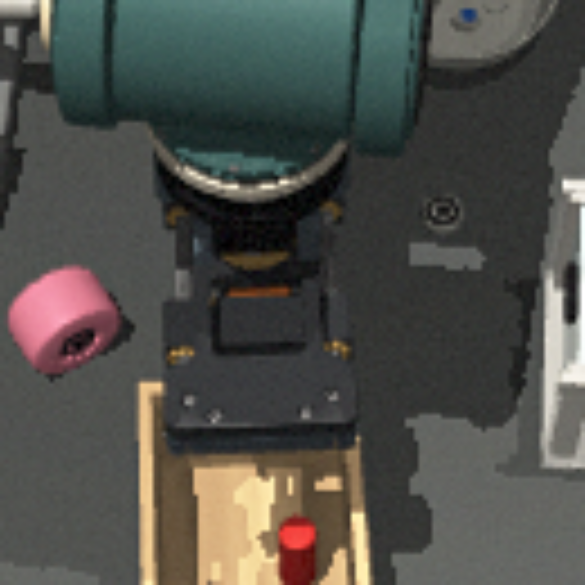

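View pics/w3.png

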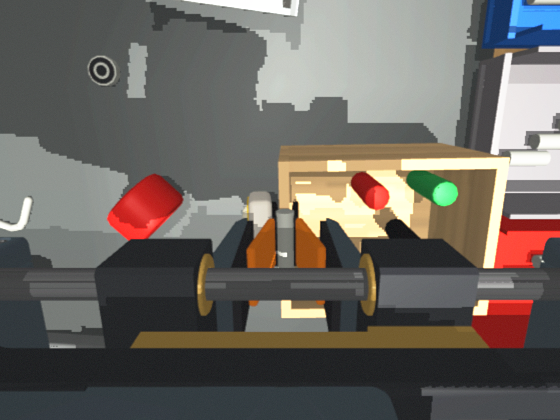

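Fingers are still closing (38 mm); the lamp is centred between them. I'll keep closing.

Request:
{"op": "arm_command", "data": {
  "increments": [
    {"x": 0,"y": 0,"z": 0,"spin": 0,"gripper": 0.15},
    {"x": 0,"y": 0,"z": 0,"spin": 0,"gripper": 0.15},
    {"x": 0,"y": 0,"z": 0,"spin": 0,"gripper": 0.15},
    {"x": 0,"y": 0,"z": 0,"spin": 0,"gripper": 0.15},
    {"x": 0,"y": 0,"z": 0,"spin": 0,"gripper": 0.15},
    {"x": 0,"y": 0,"z": 0,"spin": 0,"gripper": 0.15}
  ]
}}

```text
t: 6.05
ee_pos: [681.9, -89.2, 112.9]
tcp_rot: [122.7, 90.0, 122.6]
force: [0.0, 0.1, -0.4]
grip_width: 17.7
```

```bash
python3 - <<'E'
from h import *
o=get_obs();print(o["ee_pos"],o["force"],o["grip_width"],o["t"])
im=grab_frame("wrist");cv2.imwrite("pics/w4.png",im)
E
```

```text
[681.9 -89.2 112.9] [ 0.   0.1 -0.4] 17.660533294601503 6.05
```

View pics/w4.png

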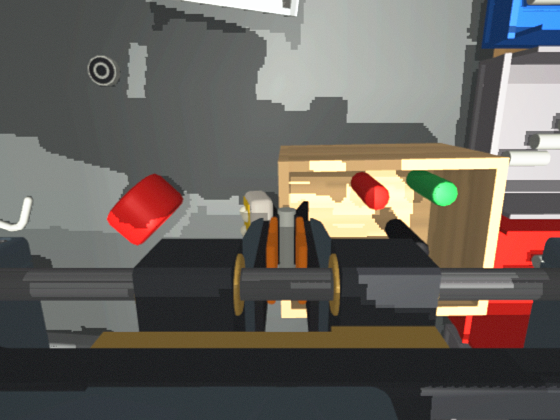

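Request:
{"op": "arm_command", "data": {
  "increments": [
    {"x": -0.5,"y": 0,"z": 0,"spin": 0,"gripper": 0.15},
    {"x": -1.0,"y": 0,"z": 0,"spin": 0,"gripper": 0.15},
    {"x": -2.0,"y": 0,"z": 0,"spin": 0,"gripper": 0.15},
    {"x": -2.0,"y": 0,"z": 0,"spin": 0,"gripper": 0.15},
    {"x": -1.5,"y": 0,"z": 0,"spin": 0,"gripper": 0.15},
    {"x": 0,"y": 0,"z": 0,"spin": 0,"gripper": 0.15}
  ]
}}

```text
t: 6.7
ee_pos: [683.2, -89.4, 185.8]
tcp_rot: [-8.8, 89.8, -9.0]
force: [-0.2, -0.1, -1.4]
grip_width: 17.4
```

```bash
python3 - <<'E'
from h import *
plan((594.7,147,180),(0.992,-0.127))
im=grab_frame("wrist");cv2.imwrite("pics/w5.png",im)
E
```

```text
t 6.70 at [683.2 -89.4 185.8] J6 -9 grip 17.4 SPIN rad 0.124 then SHIFT cm [  0.5  22.3 -11.8] | jaw z [ 1. -0.  0.] toolx [ 0. -0. -1.]
```

View pics/w5.png

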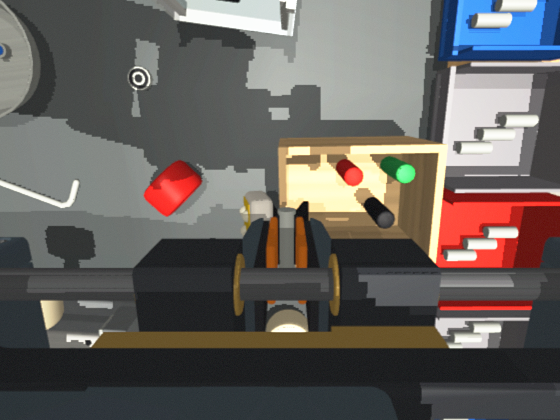

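Request:
{"op": "arm_command", "data": {
  "increments": [
    {"x": 0,"y": 0,"z": 0,"spin": 0.062,"gripper": 0.15},
    {"x": 0,"y": 0,"z": 0,"spin": 0.062,"gripper": 0.15},
    {"x": 0.1,"y": 1.5,"z": -0.8,"spin": 0,"gripper": 0.15},
    {"x": 0.1,"y": 3.0,"z": -1.6,"spin": 0,"gripper": 0.15},
    {"x": 0.1,"y": 3.5,"z": -1.85,"spin": 0,"gripper": 0.15},
    {"x": 0.1,"y": 3.5,"z": -1.85,"spin": 0,"gripper": 0.15},
    {"x": 0.1,"y": 3.5,"z": -1.85,"spin": 0,"gripper": 0.15},
    {"x": 0,"y": 3.5,"z": -1.85,"spin": 0,"gripper": 0.15},
    {"x": 0,"y": 2.3,"z": -1.2,"spin": 0,"gripper": 0.15},
    {"x": 0,"y": 1.5,"z": -0.8,"spin": 0,"gripper": 0.15},
    {"x": 0,"y": 0,"z": 0,"spin": 0,"gripper": 0.15},
    {"x": 0,"y": 0,"z": 0,"spin": 0,"gripper": 0.15}
  ]
}}

```text
t: 7.95
ee_pos: [593.0, 146.8, 177.7]
tcp_rot: [-135.4, 90.0, -142.6]
force: [0.4, -0.5, -0.4]
grip_width: 17.5
```

```bash
python3 - <<'E'
from h import *
plan((594.7,147,116),(0.992,-0.127))
c=get_calibration("wrist")
im=grab_frame("wrist");cv2.imwrite("pics/w6.png",im)
im=grab_frame("scene");cv2.imwrite("pics/s6.png",cv2.resize(im[170:320,320:470],None,fx=4,fy=4))
for y in (100,147,180,200): print(proj(c,(594.6+(y-147)*.128,y,95)))
E
```

```text
t 7.95 at [593.  146.8 177.7] J6 19 grip 17.5 SPIN rad 0.001 then SHIFT cm [6.2 0.  0.2] | jaw z [ 1.  -0.1 -0. ] toolx [-0. -0. -1.]
[287.6 262.4]
[287.8 205.3]
[288.  162.1]
[288.1 134.4]
```

View pics/w6.png

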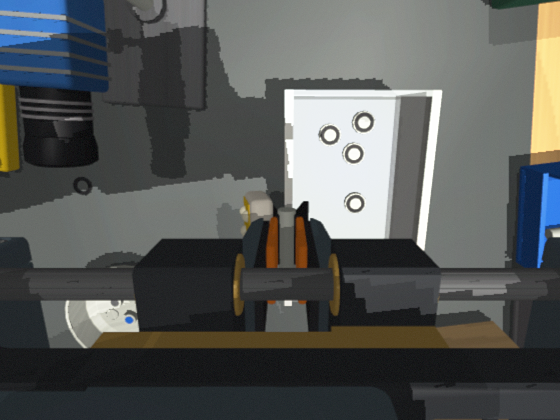

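View pics/s6.png

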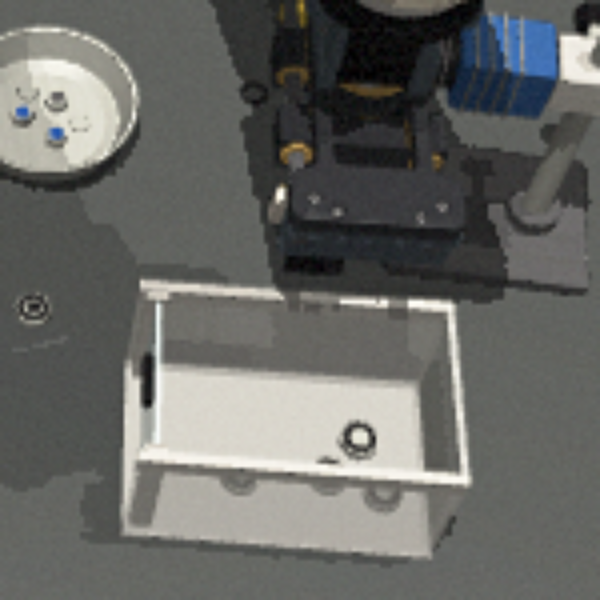

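Request:
{"op": "arm_command", "data": {
  "increments": [
    {"x": 1.0,"y": 0,"z": 0.25,"spin": 0,"gripper": 0.15},
    {"x": 1.5,"y": 0,"z": 0,"spin": 0,"gripper": 0.15},
    {"x": 1.0,"y": 0,"z": 0,"spin": 0,"gripper": 0.15},
    {"x": 0.8,"y": 0,"z": 0,"spin": 0,"gripper": 0.15},
    {"x": 0.7,"y": 0,"z": 0,"spin": 0,"gripper": 0.15},
    {"x": 0.6,"y": 0,"z": 0,"spin": 0,"gripper": 0.15},
    {"x": 0.5,"y": 0,"z": 0,"spin": 0,"gripper": 0.15},
    {"x": 0,"y": 0,"z": 0,"spin": 0,"gripper": 0.15},
    {"x": 0,"y": 0,"z": 0,"spin": 0,"gripper": 0.15}
  ]
}}

```text
t: 8.95
ee_pos: [595.7, 146.7, 117.1]
tcp_rot: [18.5, 90.0, 11.3]
force: [1.5, 0.2, -0.1]
grip_width: 17.5
```

```bash
python3 - <<'E'
from h import *
o=get_obs();print(o["ee_pos"],o["force"],o["grip_width"],o["t"])
im=grab_frame("wrist");cv2.imwrite("pics/w7.png",im)
E
```

```text
[595.7 146.7 117.1] [ 1.5  0.2 -0.1] 17.45689038731605 8.95
```

View pics/w7.png

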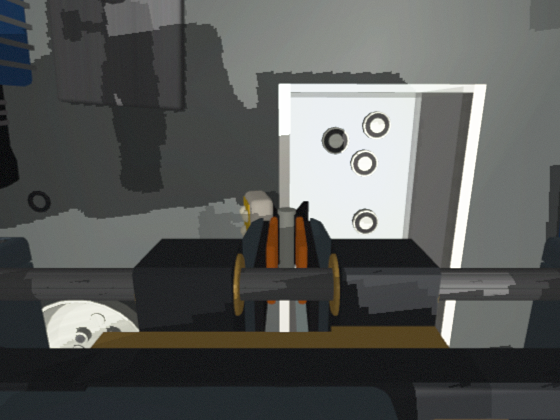

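Request:
{"op": "arm_command", "data": {
  "increments": [
    {"x": 0,"y": 0,"z": 0,"spin": 0,"gripper": 0.4},
    {"x": 0,"y": 0,"z": 0,"spin": 0,"gripper": 0.5},
    {"x": 0,"y": 0,"z": 0,"spin": 0,"gripper": 0.8},
    {"x": 0,"y": 0,"z": 0,"spin": 0,"gripper": 0.8},
    {"x": 0,"y": 0,"z": 0,"spin": 0,"gripper": 0.8},
    {"x": 0,"y": 0,"z": 0,"spin": 0,"gripper": 0.8},
    {"x": 0,"y": 0,"z": 0,"spin": 0,"gripper": 0.8},
    {"x": 0,"y": 0,"z": 0,"spin": 0,"gripper": 0.8},
    {"x": 0,"y": 0,"z": 0,"spin": 0,"gripper": 0.8},
    {"x": 0,"y": 0,"z": 0,"spin": 0,"gripper": 0.8}
  ]
}}

```text
t: 10.0
ee_pos: [595.5, 146.6, 116.9]
tcp_rot: [-121.6, 90.0, -128.9]
force: [0.2, 0.6, -0.1]
grip_width: 72.7
```

```bash
python3 - <<'E'
from h import *
o=get_obs();print(o["ee_pos"],o["force"],o["grip_width"],o["t"])
im=grab_frame("wrist");cv2.imwrite("pics/w8.png",im)
E
```

```text
[595.5 146.6 116.9] [ 0.2  0.6 -0.1] 72.6506202690968 10.0
```

View pics/w8.png

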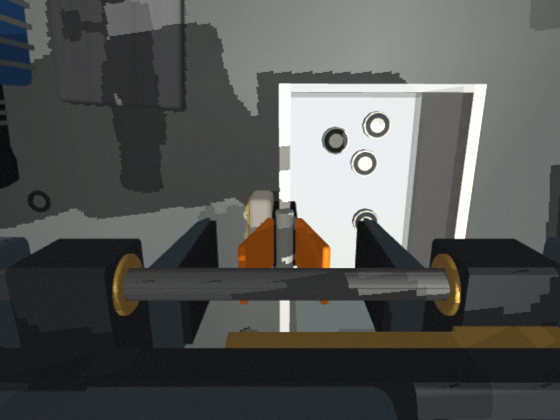

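Request:
{"op": "arm_command", "data": {
  "increments": [
    {"x": -0.7,"y": 0,"z": 0,"spin": 0,"gripper": 0.8},
    {"x": -2.0,"y": 0,"z": 0,"spin": 0,"gripper": 0.8},
    {"x": -3.0,"y": 0,"z": 0,"spin": 0,"gripper": 0.8},
    {"x": -3.0,"y": 0,"z": 0,"spin": 0,"gripper": 0.8},
    {"x": -2.3,"y": 0,"z": 0,"spin": 0,"gripper": 0.8},
    {"x": -1,"y": 0,"z": 0,"spin": 0,"gripper": 0.9},
    {"x": 0,"y": 0,"z": 0,"spin": 0,"gripper": 1}
  ]
}}

```text
t: 10.75
ee_pos: [596.1, 146.7, 238.3]
tcp_rot: [19.0, 89.9, 11.8]
force: [-0.0, 0.2, -0.3]
grip_width: 86.0
```

```bash
python3 - <<'E'
from h import *
im=grab_frame("wrist");cv2.imwrite("pics/w9.png",im)
plan((463,-150,190),(0.996,-0.083))
im=grab_frame("scene");cv2.imwrite("pics/s9.png",cv2.resize(im[170:320,320:470],None,fx=4,fy=4))
E
```

```text
t 10.80 at [595.5 146.6 236.9] J6 19 grip 89.4 SPIN rad -0.044 then SHIFT cm [  4.7 -30.7 -10.7] | jaw z [ 1.  -0.1  0. ] toolx [ 0.  0. -1.]
```

View pics/w9.png

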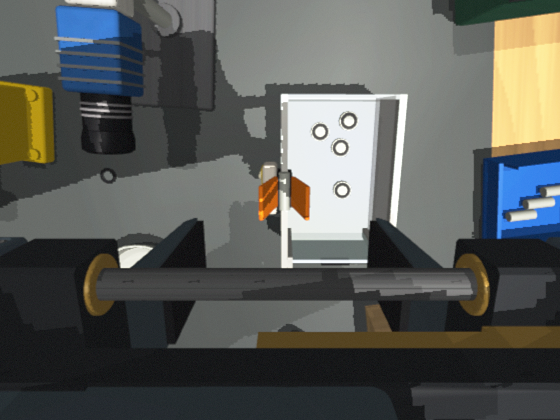

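View pics/s9.png

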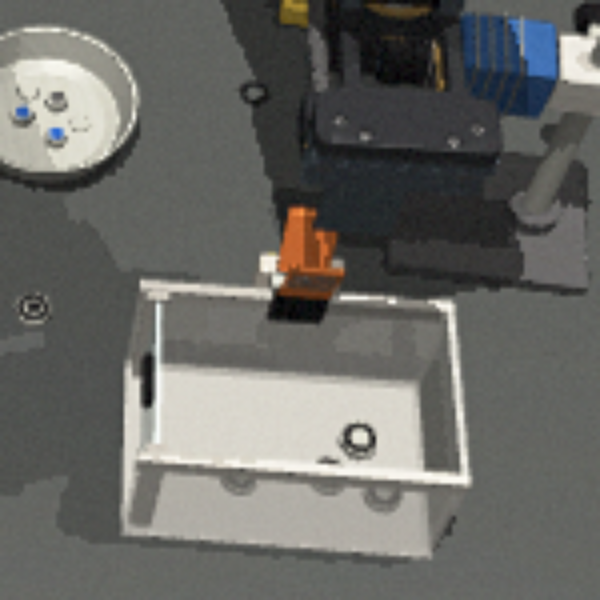

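Request:
{"op": "arm_command", "data": {
  "increments": [
    {"x": 0,"y": 0,"z": 0,"spin": -0.044,"gripper": 1},
    {"x": 0,"y": -2.0,"z": -0.7,"spin": 0,"gripper": 1},
    {"x": 0.5,"y": -4.0,"z": -1.4,"spin": 0,"gripper": 1},
    {"x": 0.5,"y": -4.0,"z": -1.4,"spin": 0,"gripper": 1},
    {"x": 0.5,"y": -4.0,"z": -1.4,"spin": 0,"gripper": 1},
    {"x": 0.8,"y": -4.0,"z": -1.4,"spin": 0,"gripper": 1},
    {"x": 0.8,"y": -4.0,"z": -1.4,"spin": 0,"gripper": 1},
    {"x": 0.8,"y": -4.0,"z": -1.4,"spin": 0,"gripper": 1},
    {"x": 0.8,"y": -3.0,"z": -1.0,"spin": 0,"gripper": 1},
    {"x": 0,"y": -1.7,"z": -0.6,"spin": 0,"gripper": 1},
    {"x": 0,"y": 0,"z": 0,"spin": 0,"gripper": 1},
    {"x": 0,"y": 0,"z": 0,"spin": 0,"gripper": 1}
  ]
}}

```text
t: 12.05
ee_pos: [462.8, -150.6, 189.3]
tcp_rot: [161.0, 89.9, 156.2]
force: [0.2, -0.2, 0.6]
grip_width: 91.5
```

```bash
python3 - <<'E'
from h import *
import pickle
c=get_calibration("wrist");pickle.dump(c,open("w10.pkl","wb"))
im=grab_frame("wrist");cv2.imwrite("pics/w10.png",im)
cv2.imwrite("pics/w10c.png",cv2.resize(im[150:350,190:390],None,fx=3,fy=3,interpolation=cv2.INTER_CUBIC))
plan((463,-178,79),(0.996,-0.083))
print(proj(c,(463,-178,124)),proj(c,(463,-162,98)))
E
```

```text
t 12.10 at [ 463.2 -150.2  189.5] J6 -16 grip 91.2 SPIN rad -0.000 then SHIFT cm [11.1 -2.8  0.2] | jaw z [ 1.  -0.1 -0. ] toolx [-0.  0. -1.]
[289.2 248. ] [287.3 216.7]
```

View pics/w10.png

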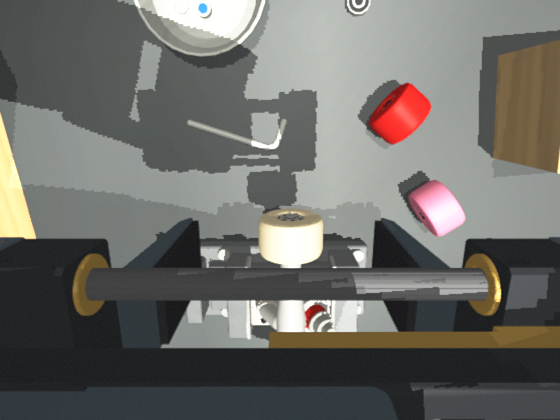

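View pics/w10c.png

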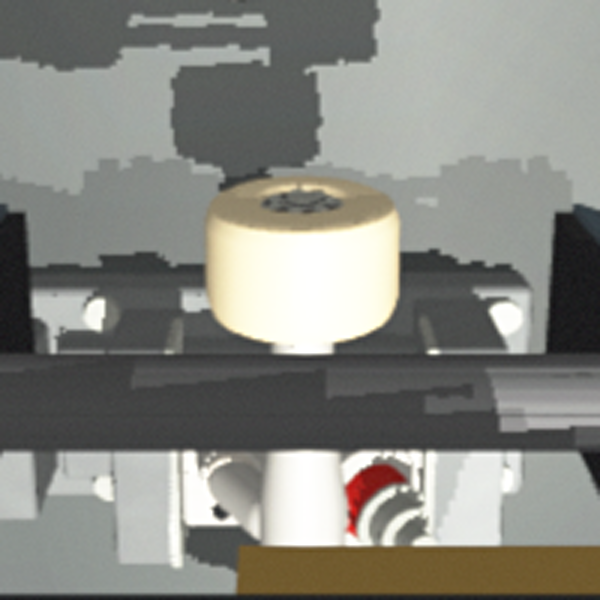

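```bash
python3 - <<'E'
import cv2
im=cv2.imread("pics/w10.png")
cv2.imwrite("pics/w10d.png",cv2.resize(im[200:240,255:330],None,fx=10,fy=10,interpolation=cv2.INTER_LANCZOS4))
E
```

```text
(no output)
```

View pics/w10d.png

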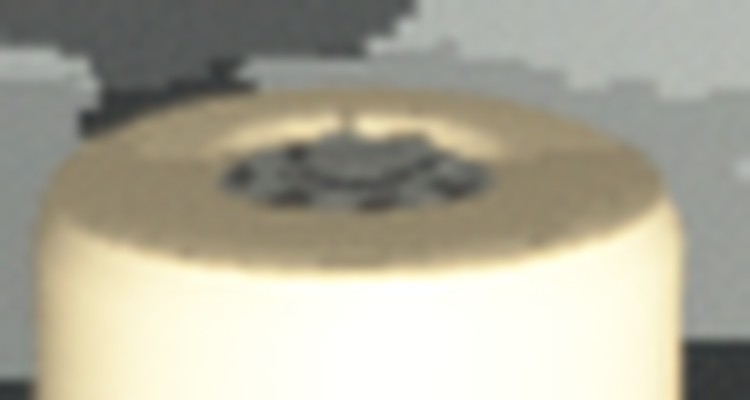

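Request:
{"op": "arm_command", "data": {
  "increments": [
    {"x": 0,"y": -2,"z": 0,"spin": 0,"gripper": 1},
    {"x": 0,"y": -4.5,"z": 0,"spin": 0,"gripper": 1},
    {"x": 0,"y": -4.5,"z": 0,"spin": 0,"gripper": 1},
    {"x": 0,"y": -4.5,"z": 0,"spin": 0,"gripper": 1},
    {"x": 0,"y": -4.5,"z": 0,"spin": 0,"gripper": 1},
    {"x": 0,"y": -4.5,"z": 0,"spin": 0,"gripper": 1},
    {"x": 0,"y": -4.5,"z": 0,"spin": 0,"gripper": 1},
    {"x": 0,"y": -3.5,"z": 0,"spin": 0,"gripper": 1},
    {"x": 0,"y": -1,"z": 0,"spin": 0,"gripper": 1}
  ]
}}

```text
t: 13.0
ee_pos: [436.1, -486.5, 189.7]
tcp_rot: [-60.4, 90.0, -65.2]
force: [0.1, 1.4, -0.2]
grip_width: 91.1
```

```bash
python3 - <<'E'
from h import *
import pickle
c=get_calibration("wrist");pickle.dump(c,open("w11.pkl","wb"))
im=grab_frame("wrist");cv2.imwrite("pics/w11.png",im)
plan((463,-178,150),(0.996,-0.083))
p=proj(c,(449,-361,98));print(p);u,v=p.astype(int)
cv2.imwrite("pics/w11c.png",cv2.resize(im[max(0,v-50):v+50,u-60:u+60],None,fx=6,fy=6,interpolation=cv2.INTER_LANCZOS4))
E
```

```text
t 13.05 at [ 436.  -486.2  189.6] J6 -45 grip 91.1 SPIN rad -0.001 then SHIFT cm [ 4.  30.9  0.1] | jaw z [ 1.  -0.1  0. ] toolx [ 0. -0. -1.]
[289.2  28.1]
```

View pics/w11.png

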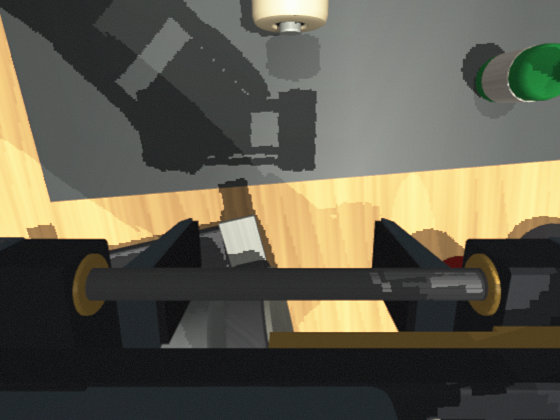

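View pics/w11c.png

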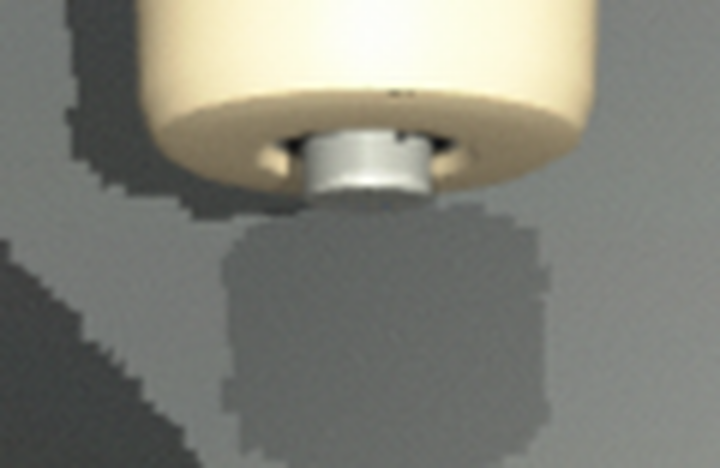

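Request:
{"op": "arm_command", "data": {
  "increments": [
    {"x": 0,"y": 2,"z": 0,"spin": 0,"gripper": 1},
    {"x": 0.5,"y": 4.5,"z": 0,"spin": 0,"gripper": 1},
    {"x": 0.5,"y": 4.5,"z": 0,"spin": 0,"gripper": 1},
    {"x": 0.5,"y": 4.5,"z": 0,"spin": 0,"gripper": 1},
    {"x": 0.5,"y": 4.5,"z": 0.1,"spin": 0,"gripper": 1},
    {"x": 0.5,"y": 4.5,"z": 0.1,"spin": 0,"gripper": 1},
    {"x": 0.5,"y": 3.9,"z": 0,"spin": 0,"gripper": 1},
    {"x": 0,"y": 2,"z": 0,"spin": 0,"gripper": 1},
    {"x": 0,"y": 0.5,"z": 0,"spin": 0,"gripper": 1},
    {"x": 0,"y": 0,"z": 0,"spin": 0,"gripper": 1},
    {"x": 0,"y": 0,"z": 0,"spin": 0,"gripper": 1}
  ]
}}

```text
t: 14.15
ee_pos: [463.3, -176.6, 160.1]
tcp_rot: [-29.0, 90.0, -33.8]
force: [0.3, 0.1, 0.5]
grip_width: 91.3
```

```bash
python3 - <<'E'
from h import *
c=get_calibration("wrist");
im=grab_frame("wrist");cv2.imwrite("pics/w12.png",im)
plan((464,-178,79.5),(0.996,-0.083))
for p in ((464,-178,124),(464,-162,98),(464-26,-162,98),(464+26,-162,98)): print(proj(c,p))
E
```

```text
t 14.20 at [ 463.3 -176.9  160.1] J6 -19 grip 91.1 SPIN rad -0.000 then SHIFT cm [ 8.1 -0.1  0.1] | jaw z [ 1.  -0.1  0. ] toolx [ 0. -0. -1.]
[286.8 227.7]
[284.9 193.7]
[247.8 196.6]
[322.2 190.7]
```

View pics/w12.png

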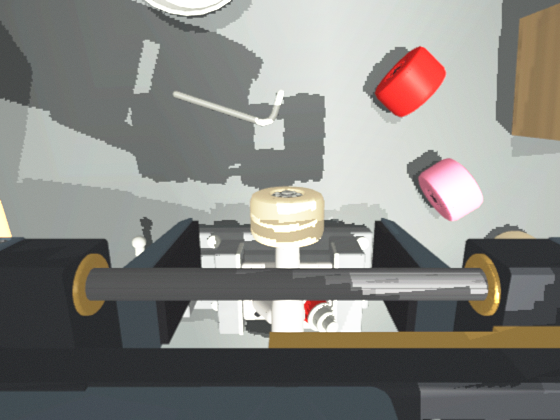

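Request:
{"op": "arm_command", "data": {
  "increments": [
    {"x": 1.5,"y": -0.1,"z": 0.1,"spin": 0,"gripper": 1},
    {"x": 2.0,"y": 0,"z": 0,"spin": 0,"gripper": 1},
    {"x": 2.0,"y": 0,"z": 0,"spin": 0,"gripper": 1},
    {"x": 1.6,"y": 0,"z": 0,"spin": 0,"gripper": 1},
    {"x": 1.0,"y": 0,"z": 0,"spin": 0,"gripper": 0.8},
    {"x": 0,"y": 0,"z": 0,"spin": 0,"gripper": 0.7},
    {"x": 0,"y": 0,"z": 0,"spin": 0,"gripper": 0.4},
    {"x": 0,"y": 0,"z": 0,"spin": 0,"gripper": 0.4},
    {"x": 0,"y": 0,"z": 0,"spin": 0,"gripper": 0.4},
    {"x": 0,"y": 0,"z": 0,"spin": 0,"gripper": 0.4},
    {"x": 0,"y": 0,"z": 0,"spin": 0,"gripper": 0.4},
    {"x": 0,"y": 0,"z": 0,"spin": 0,"gripper": 0.4},
    {"x": 0,"y": 0,"z": 0,"spin": 0,"gripper": 0.4},
    {"x": 0,"y": 0,"z": 0,"spin": 0,"gripper": 0.4}
  ]
}}

```text
t: 15.6
ee_pos: [464.5, -177.8, 79.5]
tcp_rot: [-27.6, 90.0, -32.4]
force: [-2.0, 0.1, 7.4]
grip_width: 51.6
```

```bash
python3 - <<'E'
from h import *
o=get_obs();print(o["ee_pos"],o["force"],o["wrist_torque"],o["grip_width"],o["t"])
im=grab_frame("wrist");cv2.imwrite("pics/w13.png",im)
o=get_obs();print(o["force"])
E
```

```text
[ 464.5 -177.8   79.5] [-2.   0.1  7.4] [-0.1  0.5  0. ] 51.62280559837661 15.6
[-1.5 -0.9  6.8]
```

View pics/w13.png

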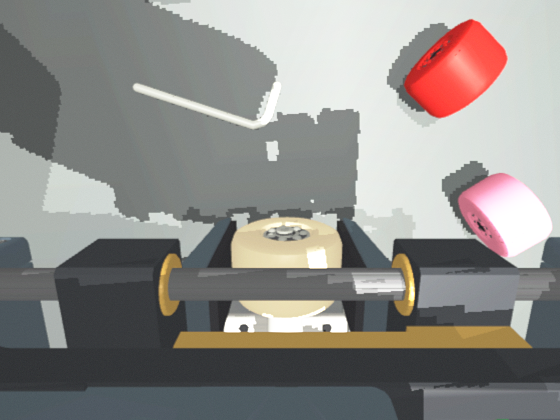

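Request:
{"op": "arm_command", "data": {
  "increments": [
    {"x": -0.05,"y": 0,"z": 0,"spin": 0,"gripper": 0.4},
    {"x": 0,"y": 0.3,"z": 0,"spin": 0,"gripper": 0.4},
    {"x": 0,"y": 0.5,"z": 0,"spin": 0,"gripper": 0.4}
  ]
}}

```text
t: 15.95
ee_pos: [464.8, -169.4, 79.4]
tcp_rot: [115.0, 90.0, 110.3]
force: [-0.5, 0.0, 0.1]
grip_width: 51.7
```

```bash
python3 - <<'E'
from h import *
o=get_obs();print(o["ee_pos"],o["force"],o["wrist_torque"],o["grip_width"],o["t"])
E
```

```text
[ 464.8 -169.4   79.4] [-0.5  0.   0.1] [-0.2  0.1  0. ] 51.7400800014417 15.95
```

Forces are near zero, so I'll continue sliding out.

Request:
{"op": "arm_command", "data": {
  "increments": [
    {"x": 0,"y": 0.7,"z": 0,"spin": 0,"gripper": 0.4},
    {"x": 0,"y": 0.8,"z": 0,"spin": 0,"gripper": 0.4},
    {"x": 0,"y": 0.8,"z": 0,"spin": 0,"gripper": 0.4},
    {"x": 0,"y": 0.8,"z": 0,"spin": 0,"gripper": 0.4},
    {"x": 0,"y": 0.8,"z": 0,"spin": 0,"gripper": 0.4},
    {"x": 0,"y": 0.8,"z": 0,"spin": 0,"gripper": 0.4},
    {"x": 0,"y": 0.8,"z": 0,"spin": 0,"gripper": 0.4},
    {"x": 0,"y": 0.5,"z": 0,"spin": 0,"gripper": 0.4},
    {"x": 0,"y": 0,"z": 0,"spin": 0,"gripper": 0.4},
    {"x": 0,"y": 0,"z": 0,"spin": 0,"gripper": 0.4}
  ]
}}

```text
t: 16.95
ee_pos: [469.9, -109.9, 79.4]
tcp_rot: [-53.5, 90.0, -58.2]
force: [0.4, -0.3, -1.7]
grip_width: 51.8
```

```bash
python3 - <<'E'
from h import *
o=get_obs();print(o["ee_pos"],o["force"],o["wrist_torque"],o["grip_width"],o["t"])
im=grab_frame("wrist");cv2.imwrite("pics/w14.png",im)
im=grab_frame("scene");cv2.imwrite("pics/s14.png",im)
cv2.imwrite("pics/s14c.png",cv2.resize(im[140:270,160:310],None,fx=5,fy=4.5))
E
```

```text
[ 469.9 -109.9   79.4] [ 0.4 -0.3 -1.7] [-0.1  0.  -0. ] 51.77192528841675 16.95
```

View pics/w14.png

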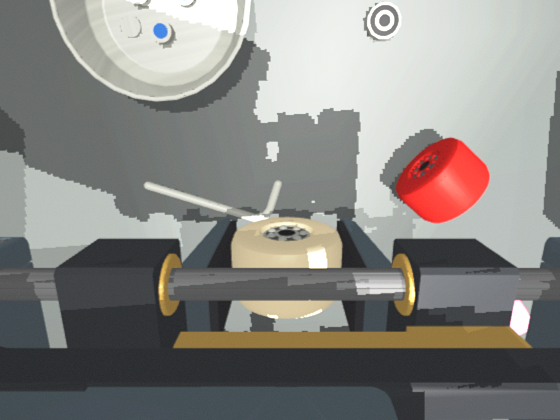

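View pics/s14c.png

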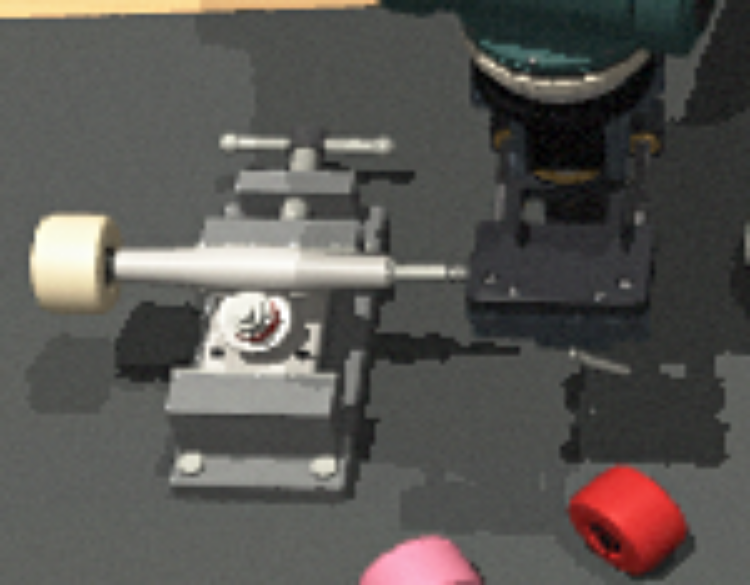

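```bash
python3 - <<'E'
from h import *
a=np.radians(9.5);ax=np.array([np.sin(a),np.cos(a)])
L=np.array([472.,204.])
w=L-ax*150
plan((w[0],w[1],131),(ax[1],-ax[0]))
E
```

```text
t 17.05 at [ 469.9 -110.1   79.4] J6 -11 grip 51.9 SPIN rad 0.083 then SHIFT cm [-5.2 16.  -5. ] | jaw z [ 1.  -0.1  0. ] toolx [ 0. -0. -1.]
```

Request:
{"op": "arm_command", "data": {
  "increments": [
    {"x": -1.0,"y": 0,"z": 0,"spin": 0.042,"gripper": 0.4},
    {"x": -1.5,"y": 0,"z": 0,"spin": 0.041,"gripper": 0.4},
    {"x": -1.5,"y": 1.0,"z": -0.3,"spin": 0,"gripper": 0.4},
    {"x": -1.2,"y": 2.0,"z": -0.7,"spin": 0,"gripper": 0.4},
    {"x": 0,"y": 2.5,"z": -0.8,"spin": 0,"gripper": 0.4},
    {"x": 0,"y": 2.5,"z": -0.8,"spin": 0,"gripper": 0.4},
    {"x": 0,"y": 2.5,"z": -0.8,"spin": 0,"gripper": 0.4},
    {"x": 0,"y": 2.5,"z": -0.8,"spin": 0,"gripper": 0.4},
    {"x": 0,"y": 2.0,"z": -0.6,"spin": 0,"gripper": 0.4},
    {"x": 0,"y": 1.0,"z": -0.2,"spin": 0,"gripper": 0.4},
    {"x": 0,"y": 0,"z": 0,"spin": 0,"gripper": 0.4},
    {"x": 0,"y": 0,"z": 0,"spin": 0,"gripper": 0.4}
  ]
}}

```text
t: 18.25
ee_pos: [447.2, 55.7, 131.4]
tcp_rot: [-61.2, 90.0, -70.7]
force: [0.5, -0.1, -1.3]
grip_width: 51.8
```

```bash
python3 - <<'E'
from h import *
import pickle
c=get_calibration("wrist");pickle.dump(c,open("w15.pkl","wb"))
im=grab_frame("wrist");cv2.imwrite("pics/w15.png",im)
o=get_obs();print(o["ee_pos"],o["force"],o["grip_width"],o["t"],proj(c,(472,204,150)))
cv2.imwrite("pics/w15c.png",cv2.resize(im[0:200,200:400],None,fx=3,fy=3,interpolation=cv2.INTER_CUBIC))
E
```

```text
[447.2  55.5 131.4] [ 0.1 -0.6 -1.9] 51.544404198471675 18.3 [ 285.2 -110.5]
```

View pics/w15.png

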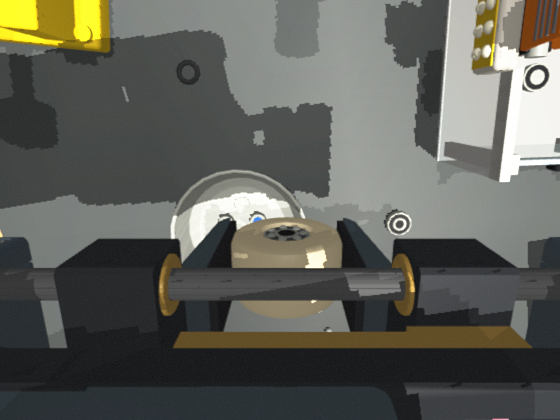

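View pics/w15c.png

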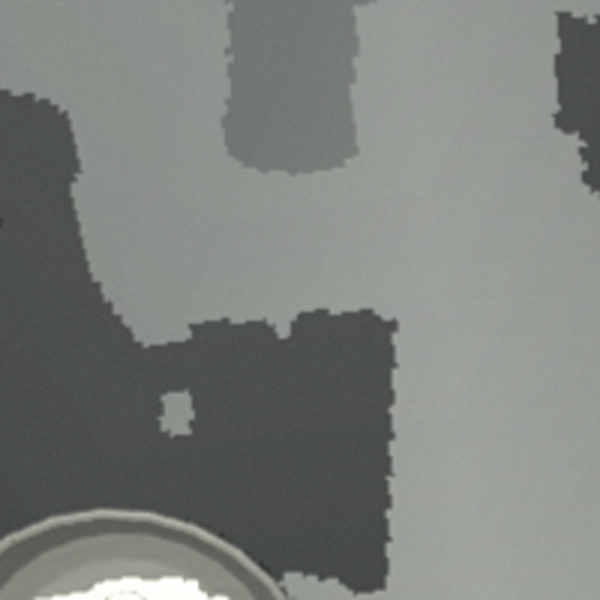

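```bash
python3 - <<'E'
import cv2
im=cv2.imread("pics/w9.png")
cv2.imwrite("pics/w9c.png",cv2.resize(im[0:165,40:230],None,fx=4,fy=3.6,interpolation=cv2.INTER_CUBIC) if 0 else cv2.resize(im[0:150,40:230],None,fx=4,fy=4,interpolation=cv2.INTER_CUBIC))
cv2.imwrite("pics/w9d.png",cv2.resize(im[80:170,60:160],None,fx=6,fy=6,interpolation=cv2.INTER_CUBIC))
E
```

```text
(no output)
```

View pics/w9c.png

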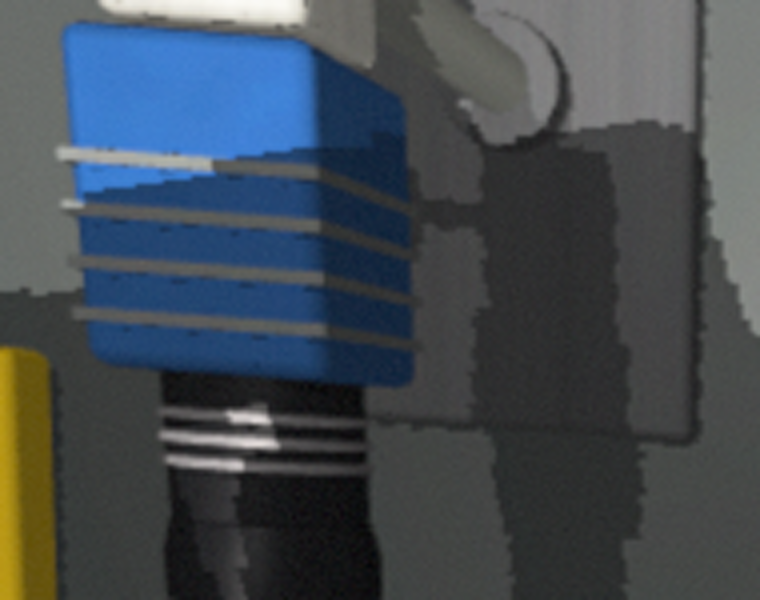

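View pics/w9d.png

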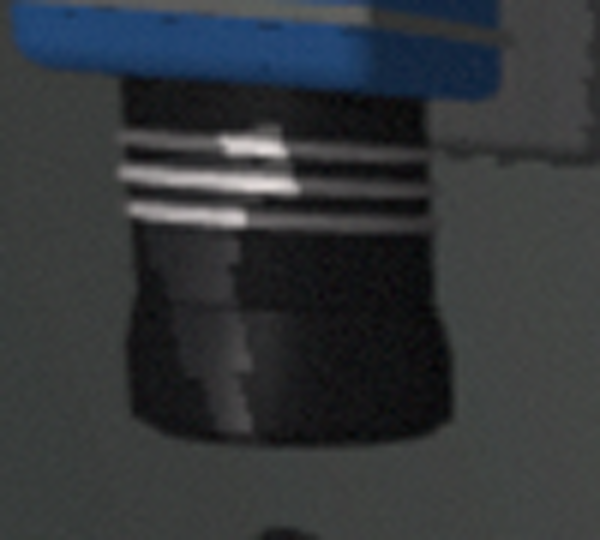

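```bash
python3 - <<'E'
from h import *
import pickle
c=pickle.load(open("w15.pkl","rb"))
o,R=tool();W=c["world_from_camera"]
Tc=R.T@(W[:3,3]-o["ee_pos"]);Rc=R.T@W[:3,:3]
print(Tc)
a=-0.127
z=np.array([np.cos(a),np.sin(a),0]);x=np.array([0,0,-1.]);y=np.cross(z,x);R9=np.stack([x,y,z],1)
W9=np.eye(4);W9[:3,:3]=R9@Rc;W9[:3,3]=R9@Tc+np.array([595.5,146.6,236.9])
c9=dict(c);c9["world_from_camera"]=W9;pickle.dump(c9,open("w9.pkl","wb"))
d=lambda p:uc(p,(60,80),6); cc=lambda p:uc(p,(40,0),4)
A=atz(c9,d((275,87)),150);B=atz(c9,d((291.5,400)),150);v=A-B
print("axis",A,B,np.degrees(np.arctan2(v[0],v[1])))
for r,l,rr in((87,122,428),(225,128,436),(290,135,437),(400,131,452)):print("w",atz(c9,d((rr,r)),150)-atz(c9,d((l,r)),150),atz(c9,d(((rr+l)/2,r)),150))
for zt in (170,175,180):
    P1=atz(c9,cc((65,30)),zt);P2=atz(c9,cc((92,355)),zt);P3=atz(c9,cc((308,40)),zt);P4=atz(c9,cc((326,365)),zt)
    for p,q in((P1,P2),(P3,P4)):
        v=p-q;print(zt,p,q,np.degrees(np.arctan2(v[0],v[1])))
p,q=atz(c9,cc((703,0)),6),atz(c9,cc((693,440)),6);v=p-q;print("base",p,q,np.degrees(np.arctan2(v[0],v[1])))
# front rim bottom: row ~445 at centre => nearest point of the front disc silhouette
print("front top rim z168",atz(c9,d((291,445)),168),"z150",atz(c9,d((291,445)),150),atz(c9,d((291,445)),132))
print("edge check",proj(c9,(594.6,147,95)),proj(c9,(472.2,204,150)))
E
```

```text
[-171.8   71.9    0.5]
axis [477.6 244.4 150. ] [470.1 207.9 150. ] 11.711272503503158
w [36.3 -4.6  0. ] [477.6 244.4 150. ]
w [37.1 -4.7  0. ] [474.3 228.6 150. ]
w [36.7 -4.6  0. ] [472.8 221.  150. ]
w [39.5 -5.   0. ] [470.1 207.9 150. ]
170 [470.2 296.7 170. ] [460.4 249.4 170. ] 11.688109922866554
170 [507.4 290.6 170. ] [498.3 243.  170. ] 10.881456570161898
175 [473.1 295.1 175. ] [463.5 248.7 175. ] 11.68810992286656
175 [509.5 289.1 175. ] [500.5 242.5 175. ] 10.881456570161953
180 [475.9 293.4 180. ] [466.5 248.  180. ] 11.688109922866488
180 [511.5 287.6 180. ] [502.8 241.9 180. ] 10.881456570161939
base [545.2 336.8   6. ] [522.6 227.6   6. ] 11.65666167949797
front top rim z168 [478.1 203.5 168. ] z150 [468.6 202.5 150. ] [459.1 201.4 132. ]
edge check [284.8 188.5] [112.3 151.1]
```

```bash
python3 - <<'E'
from h import *
a=np.radians(11);ax=np.array([np.sin(a),np.cos(a)])
L=np.array([470.7,204.])
for d in (106,86):
    w=L-ax*d;print(w)
    plan((w[0],w[1],132),(ax[1],-ax[0]))
E
```

```text
[450.5  99.9]
t 18.30 at [447.2  55.5 131.4] J6 14 grip 51.5 SPIN rad 0.026 then SHIFT cm [-0.1  4.4 -0.5] | jaw z [ 1.  -0.2  0. ] toolx [-0. -0. -1.]
[454.3 119.6]
t 18.30 at [447.2  55.5 131.4] J6 14 grip 51.5 SPIN rad 0.026 then SHIFT cm [-0.1  6.4 -0.5] | jaw z [ 1.  -0.2  0. ] toolx [-0. -0. -1.]
```

Request:
{"op": "arm_command", "data": {
  "increments": [
    {"x": 0,"y": 0,"z": 0,"spin": 0.026,"gripper": 0.4},
    {"x": -0.1,"y": 1.0,"z": -0.1,"spin": 0,"gripper": 0.4},
    {"x": 0,"y": 1.3,"z": -0.2,"spin": 0,"gripper": 0.4},
    {"x": 0,"y": 1.3,"z": -0.2,"spin": 0,"gripper": 0.4},
    {"x": 0,"y": 0.8,"z": 0,"spin": 0,"gripper": 0.4},
    {"x": 0,"y": 0,"z": 0,"spin": 0,"gripper": 0.4},
    {"x": 0,"y": 0,"z": 0,"spin": 0,"gripper": 0.4}
  ]
}}

```text
t: 19.0
ee_pos: [450.4, 100.6, 132.4]
tcp_rot: [-131.3, 90.0, -142.3]
force: [0.4, 0.5, -1.5]
grip_width: 51.9
```

```bash
python3 - <<'E'
from h import *
import pickle
c=get_calibration("wrist");pickle.dump(c,open("w16.pkl","wb"))
im=grab_frame("wrist");cv2.imwrite("pics/w16.png",im)
im=grab_frame("scene");cv2.imwrite("pics/s16.png",im);cv2.imwrite("pics/s16c.png",cv2.resize(im[130:290,330:490],None,fx=3.7,fy=3.7,interpolation=cv2.INTER_CUBIC))
im=grab_frame("top");cv2.imwrite("pics/t16.png",im);cv2.imwrite("pics/t16c.png",cv2.resize(im[120:280,70:270],None,fx=3.7,fy=3.7,interpolation=cv2.INTER_CUBIC))
o=get_obs();print(o["ee_pos"],o["force"],o["grip_width"],o["t"],proj(c,(470.7,204,150)))
E
```

```text
[450.4 100.1 132.4] [-0.2  0.5 -0.8] 51.63287496667263 19.15 [286.   23.4]
```

View pics/w16.png

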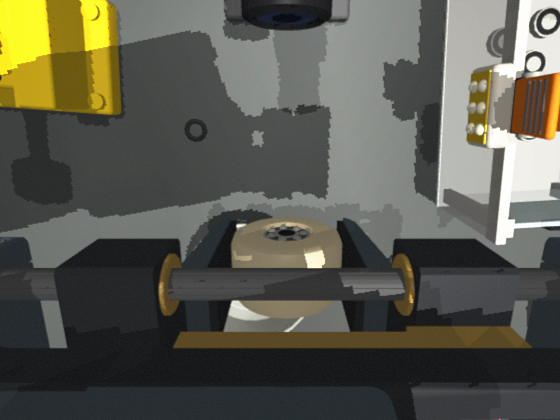

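View pics/s16c.png

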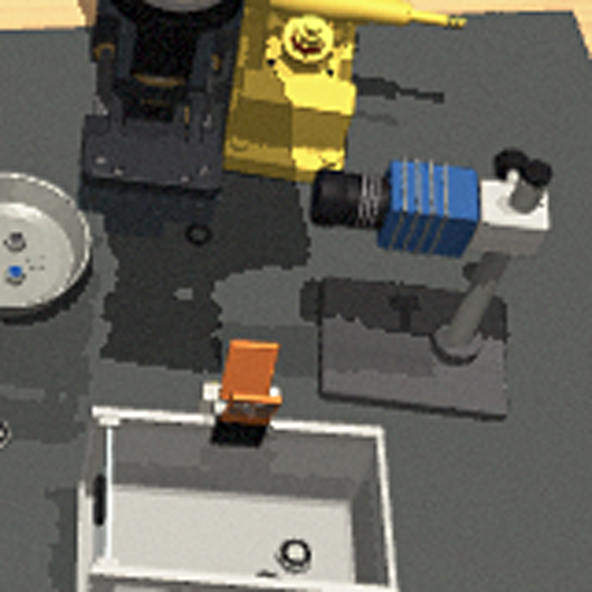

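View pics/t16c.png

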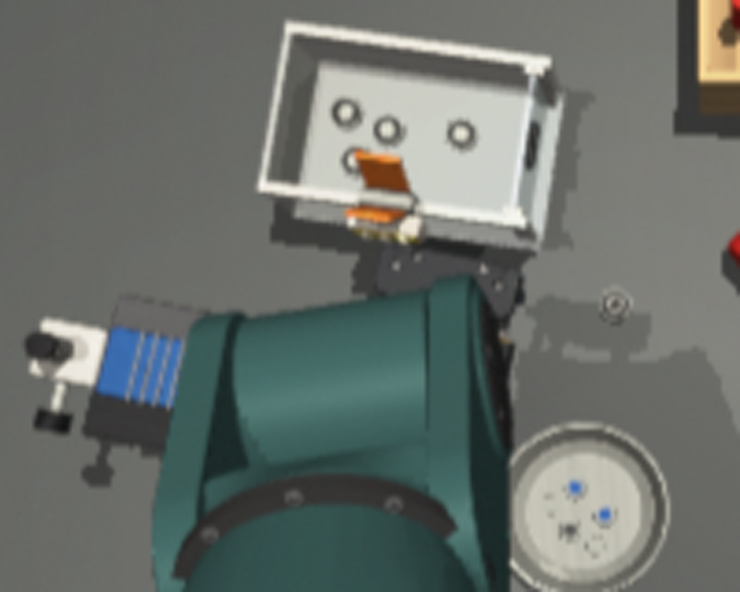

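```bash
python3 - <<'E'
from h import *
import pickle
c=pickle.load(open("w16.pkl","rb"))
im=cv2.imread("pics/w16.png")
cv2.imwrite("pics/w16c.png",cv2.resize(im[0:40,220:355],None,fx=5.5,fy=5.5,interpolation=cv2.INTER_CUBIC))
cv2.imwrite("pics/w16d.png",cv2.resize(im[210:320,220:355],None,fx=5.5,fy=5.5,interpolation=cv2.INTER_CUBIC))
o,R=tool();p=o["ee_pos"];y=R[:,1];z=R[:,2];print(np.degrees(np.arctan2(y[0],y[1])))
for dz in (17,18.5,20): print(dz,proj(c,p+y*16+[0,0,dz]),proj(c,p+y*16+[0,0,dz+24]),proj(c,p+y*16+[0,0,dz-11]))
a=np.radians(11);
for yy in (202,204,206): print(yy,proj(c,(470.7,yy,150)),proj(c,(470.7,yy,168)),proj(c,(470.7,yy,132)))
E
```

```text
11.011072395063149
17 [285.5 231.4] [285.4 251.6] [285.6 224. ]
18.5 [285.5 232.5] [285.4 253.1] [285.6 224.9]
20 [285.5 233.6] [285.3 254.6] [285.6 225.9]
202 [286.9  28.7] [287.   17.4] [286.9  37.5]
204 [286.   23.4] [285.9  11.3] [286.1  32.8]
206 [285.1  18.1] [284.9   5.2] [285.2  28.1]
```

View pics/w16c.png

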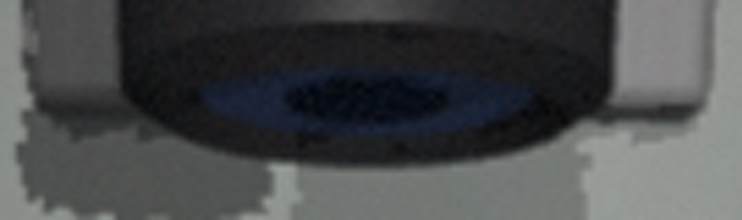

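View pics/w16d.png

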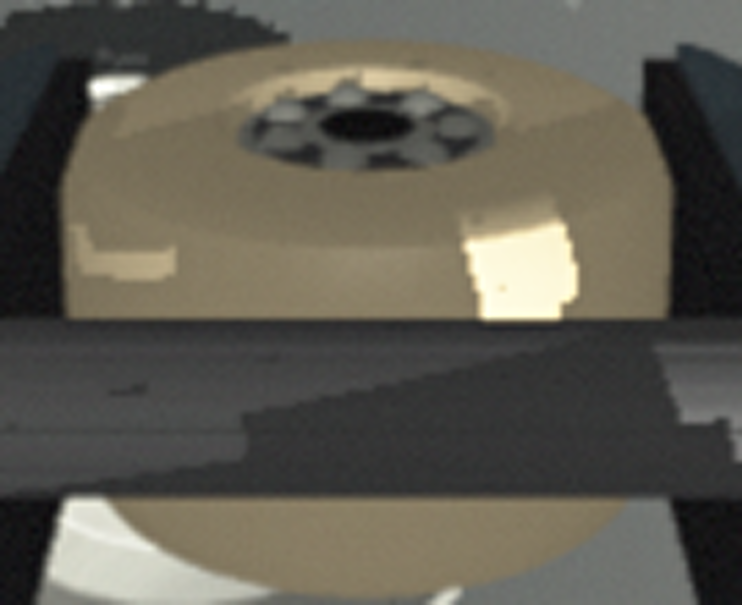

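Request:
{"op": "arm_command", "data": {
  "increments": [
    {"x": 0,"y": 0.6,"z": 0,"spin": 0,"gripper": 0.4},
    {"x": 0.1,"y": 0.6,"z": 0,"spin": 0,"gripper": 0.4},
    {"x": 0,"y": 0.5,"z": 0,"spin": 0,"gripper": 0.4},
    {"x": 0,"y": 0.4,"z": 0,"spin": 0,"gripper": 0.4},
    {"x": 0,"y": 0,"z": 0,"spin": 0,"gripper": 0.4},
    {"x": 0,"y": 0,"z": 0,"spin": 0,"gripper": 0.4},
    {"x": 0,"y": 0,"z": 0,"spin": 0,"gripper": 0.4},
    {"x": 0,"y": 0,"z": 0,"spin": 0,"gripper": 0.4}
  ]
}}

```text
t: 19.95
ee_pos: [454.4, 120.8, 131.4]
tcp_rot: [-83.8, 90.0, -94.8]
force: [0.6, 0.8, -1.7]
grip_width: 51.7
```

```bash
python3 - <<'E'
from h import *
c=get_calibration("wrist")
im=grab_frame("wrist");cv2.imwrite("pics/w17.png",im)
im=grab_frame("scene");cv2.imwrite("pics/s17c.png",cv2.resize(im[130:290,330:490],None,fx=3.7,fy=3.7,interpolation=cv2.INTER_CUBIC))
o,R=tool();p=o["ee_pos"];y=R[:,1];print(p,o["force"],o["grip_width"],o["t"],np.degrees(np.arctan2(y[0],y[1])))
f=p+y*16;print("face",f,"pred face px",proj(c,f+[0,0,18.5]))
for yy in (203,205,207): print(yy,proj(c,(470.7,yy,150)),proj(c,(470.7,yy,132)),(np.array([470.7,yy])-f[:2])@y[:2])
E
```

```text
[454.4 120.8 131.4] [ 0.   0.  -0.8] 51.472522357832005 20.05 11.01072597135066
face [457.5 136.5 131.4] pred face px [285.2 231.5]
203 [285.9  79.3] [285.9  82.5] 67.75614122764988
205 [285.   74.3] [285.1  78.1] 69.71932411691769
207 [284.   69.3] [284.3  73.6] 71.6825070061855
```

View pics/w17.png

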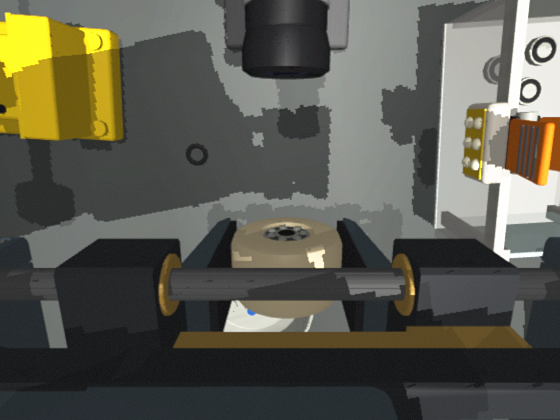

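View pics/s17c.png

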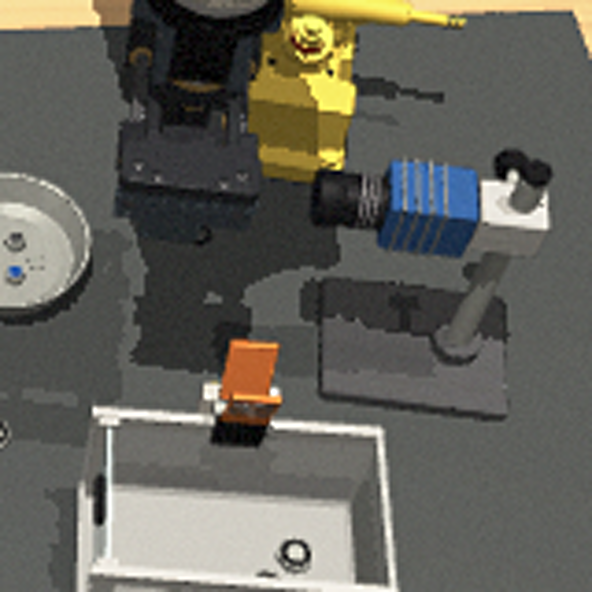

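```bash
python3 -c "
from station import *
print(job_done())"
```

```text
the job is handed in; nothing more can be done
None
```

I handed the job in at about 20 s on the robot's clock, with the gripper still holding the wheel in front of the lens; it reported no verdict.

- **Lamp:** It is clipped within a few mm of the middle of the box's front top edge with the LED facing out. The hinge pin should sit about 13 mm above the edge, worked out from where the gripper let go. The later pictures show it upright with the gripper clear.
- **Free wheel:** A picture showed a nut on the wheel at the other end, so I took the one whose bearing balls show. It came off the axle with forces near zero.
- **At the lens:** In the last wrist picture the bearing is within about 1 pixel of the lens sideways. The wheel's face is about 70 mm from the lens at a height of about 150 mm. The grip reads 51.5 mm and there is almost no outside force.

My measurements of the camera's direction disagreed: 8 to 11.4° in the top picture and 10.9 to 11.7° in the wrist picture. I used 11°, which the last wrist picture supports and which keeps any error within the 0.15 rad (8.6°) limit. My readings of the lens position also differed by 2 to 3 mm, which is inside the tolerances.

Early on, two move calls were refused because each row needs all five numbers. Nothing moved, and I sent them again in full. None of the bystanders or the camera looked shifted in the pictures, but I didn't measure them again at the end.

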